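Refill the lemon feeder and let two lemons into the pan

TASK

Refill the feeder on the worktop: put every loose lemon into it, one to a bay, filling from the bay farthest from the gate handle without gaps. Then set the saucepan under the two bays farthest from the handle, squeeze the spring pin of the gate handle flush and slide the gate open to its second hole (no farther), let go so that the pin springs out, and let just the two lemons drop into the pan. Shut the gate fully again with its pin sprung out in the home notch, and draw the saucepan with its two lemons out to the front, clear of the feeder, upright on the worktop.

Things in the scene. Friction and masses are not known exactly. Their poses are not given: they have to be found in the camera images.
- feeder: fixed aluminium lemon feeder on a white back panel (x 106 to 114 mm), open in front and below. Origin on the worktop under the middle of its row of four bays; x away from its front, y along the row to the gate handle. Box 94 mm deep (x), 272 long (y), walls z 119 to 169 mm; its floor is the sliding gate, z 112 to 118, runners down to 104. Beyond the box, at +y, a notched rail for the gate's bar
- bay1 (a point): bay farthest from the handle, opens first: centre of a lemon lying in it (27.5 mm above the gate). Bays are open at the top, 86 x 61 mm inside (feeder x, y), 66 mm apart, parted by thin wires 15 mm above the gate
- bay2 (a point): second bay, likewise (66 mm from bay1). Over the back of the worktop a glass shelf hangs, its front edge at world x 0.65 m, its underside 0.61 m up: keep the wrist below or in front of it
- bay3 (a point): third bay, likewise
- bay4 (a point): bay nearest the handle, likewise; the rail beyond it is 75 mm wide, z 101 to 132 mm, and runs to 453 mm from the feeder's origin, a post under its end
- outlet (a point): point on the worktop under the middle between bay1 and bay2, where the pan's centre belongs (within about 10 mm); axes as the feeder's
- handle (a point): centre of the gate handle at button height (z 178 mm), moves with the gate, axes as the feeder's; 84 mm from the box's end when shut. Upright black block 30 (x) x 36 (y) mm, z 118 to 196. The spring button on its front (-x) face, 24 mm wide, 26 high, at this height, stands 9 mm proud: 39 mm over both, 30 when squeezed flush. Squeeze along x, slide along y
- gate (a joint): gate slide, m: 0 shut, grows as the handle moves along the feeder's +y, away from the bays. Notches (holes) for the pin at 0 (home), 0.066 (first), 0.132 (second: bay1 and bay2 open), 0.198 (third, the end); 4 mm of play either way. Friction 2 N, to 6 N when loaded. Locked at a notch while the pin is out
- pin (a joint): spring pin, m: 0 sprung fully out into a notch, 0.009 pressed flush; it frees the gate from 0.007 on; between notches it rides at about 0.0065. Spring 3.6 N (out) to 6.3 N (flush)
- pan_bowl (a point): steel saucepan, about 0.7 kg: centre of its bowl, half-way up (z = 48 mm). Bowl 189 mm across outside, about 165 mm inside, rim at 97 mm. Its own -y axis points along the handle
- pan_handle (a point): grip point on the pan's black handle, 189 mm from the bowl's centre along the pan's -y, 95 mm above the worktop; the handle is up to 38 mm wide across (pan x), 66 to 114 mm above the worktop, and ends 264 mm from the bowl's centre. The pan slides on the worktop
- lemon_a_mid (a point): lemon, 70 mm long (its own x axis), 56 mm thick, 0.1 kg; its centre, 27 mm above what it lies on; 3 or 4 of the lemons are there. It can roll about its long axis
- lemon_b_mid (a point): lemon, 70 mm long (its own x axis), 56 mm thick, 0.1 kg; its centre, 27 mm above what it lies on; 3 or 4 of the lemons are there. It can roll about its long axis
- lemon_c_mid (a point): lemon, 70 mm long (its own x axis), 56 mm thick, 0.1 kg; its centre, 27 mm above what it lies on; 3 or 4 of the lemons are there. It can roll about its long axis
- lemon_d_mid (a point): lemon, 70 mm long (its own x axis), 56 mm thick, 0.1 kg; its centre, 27 mm above what it lies on; 3 or 4 of the lemons are there. It can roll about its long axis
- jam_jar: jam jar, 71 mm across, 110 mm high, origin under its foot: bystander, leave alone
- salt_shaker: glass salt shaker, 44 mm across, 90 mm high, origin under its foot: bystander, leave alone

How it is judged:
On the way, in this order (a step that is already met when the one before it is completed fails the run):
1. every lemon lies in a bay of the feeder, bays 1, 2 and 3 are filled (bay 4 too if there are four), the gate is shut and the pin out ((distance between lemon_a_mid and bay1 below 0.03 m or distance between lemon_a_mid and bay2 below 0.03 m or distance between lemon_a_mid and bay3 below 0.03 m or distance between lemon_a_mid and bay4 below 0.03 m) and (distance between lemon_b_mid and bay1 below 0.03 m or distance between lemon_b_mid and bay2 below 0.03 m or distance between lemon_b_mid and bay3 below 0.03 m or distance between lemon_b_mid and bay4 below 0.03 m) and (distance between lemon_c_mid and bay1 below 0.03 m or distance between lemon_c_mid and bay2 below 0.03 m or distance between lemon_c_mid and bay3 below 0.03 m or distance between lemon_c_mid and bay4 below 0.03 m) and (distance between lemon_d_mid and bay1 below 0.03 m or distance between lemon_d_mid and bay2 below 0.03 m or distance between lemon_d_mid and bay3 below 0.03 m or distance between lemon_d_mid and bay4 below 0.03 m) and distance between any of lemon_a_mid, lemon_b_mid, lemon_c_mid, lemon_d_mid and bay1 below 0.03 m and distance between any of lemon_a_mid, lemon_b_mid, lemon_c_mid, lemon_d_mid and bay2 below 0.03 m and distance between any of lemon_a_mid, lemon_b_mid, lemon_c_mid, lemon_d_mid and bay3 below 0.03 m and value of joint gate below 0.006 m and value of joint pin below 0.0025 m), for 0.2 s.
2. the gate stands at its second hole with the pin sprung out, and the lemons of bays 1 and 2 lie in the pan (distance between any of lemon_a_mid, lemon_b_mid, lemon_c_mid, lemon_d_mid and bay3 below 0.03 m and ((horizontal distance between lemon_a_mid and pan_bowl below 0.085 m and z of lemon_a_mid in the frame of pan_bowl below 0.05 m) or distance between lemon_a_mid and bay3 below 0.03 m or distance between lemon_a_mid and bay4 below 0.03 m) and ((horizontal distance between lemon_b_mid and pan_bowl below 0.085 m and z of lemon_b_mid in the frame of pan_bowl below 0.05 m) or distance between lemon_b_mid and bay3 below 0.03 m or distance between lemon_b_mid and bay4 below 0.03 m) and ((horizontal distance between lemon_c_mid and pan_bowl below 0.085 m and z of lemon_c_mid in the frame of pan_bowl below 0.05 m) or distance between lemon_c_mid and bay3 below 0.03 m or distance between lemon_c_mid and bay4 below 0.03 m) and ((horizontal distance between lemon_d_mid and pan_bowl below 0.085 m and z of lemon_d_mid in the frame of pan_bowl below 0.05 m) or distance between lemon_d_mid and bay3 below 0.03 m or distance between lemon_d_mid and bay4 below 0.03 m) and value of joint gate between 0.124 and 0.14 m and value of joint pin below 0.0025 m), for 0.2 s.
3. the gate is shut again with its pin sprung out (value of joint gate below 0.006 m and value of joint pin below 0.0025 m), for 0.2 s.
At the end, for the whole second after the job is handed in: Two lemons in the pan (within 85 mm of its middle, below the rim), the rest in bays 3 (filled) and 4 (within 30 mm), all at rest; gate shut within 6 mm, pin out within 2.5 mm; pan upright (0.1 rad) on the worktop, its centre at least 135 mm in front of the feeder's middle (all of step 3 and distance between any of lemon_a_mid, lemon_b_mid, lemon_c_mid, lemon_d_mid and bay3 below 0.03 m and ((horizontal distance between lemon_a_mid and pan_bowl below 0.085 m and z of lemon_a_mid in the frame of pan_bowl below 0.05 m) or distance between lemon_a_mid and bay3 below 0.03 m or distance between lemon_a_mid and bay4 below 0.03 m) and ((horizontal distance between lemon_b_mid and pan_bowl below 0.085 m and z of lemon_b_mid in the frame of pan_bowl below 0.05 m) or distance between lemon_b_mid and bay3 below 0.03 m or distance between lemon_b_mid and bay4 below 0.03 m) and ((horizontal distance between lemon_c_mid and pan_bowl below 0.085 m and z of lemon_c_mid in the frame of pan_bowl below 0.05 m) or distance between lemon_c_mid and bay3 below 0.03 m or distance between lemon_c_mid and bay4 below 0.03 m) and ((horizontal distance between lemon_d_mid and pan_bowl below 0.085 m and z of lemon_d_mid in the frame of pan_bowl below 0.05 m) or distance between lemon_d_mid and bay3 below 0.03 m or distance between lemon_d_mid and bay4 below 0.03 m) and linear speed of each of lemon_a, lemon_b, lemon_c, lemon_d below 0.03 m/s and x of pan_bowl in the frame of feeder below -0.135 m and angle between pan_bowl's own z axis and vertical below 0.1 rad and height (world z) of pan_bowl between 0.04 and 0.06 m); the robot touches nothing.
It fails at once if the gate is opened well past its second hole (more than 25 mm) (value of joint gate above 0.157 m).
It fails at once if a lemon falls to the floor (height (world z) of any of lemon_a_mid, lemon_b_mid, lemon_c_mid, lemon_d_mid below -0.1 m).
It fails at once if a bystander is moved more than 40 mm or knocked over (distance of any of jam_jar, salt_shaker from where it was at the start of the episode above 0.04 m or angle between any of jam_jar, salt_shaker's own z axis and vertical above 0.5 rad).
Of lemon_a, lemon_b, lemon_c, lemon_d only 3 to 4 are there at a start; the rules pass over those that are not, and their reading is None.
At some moment in a run one of lemon_a, lemon_b, lemon_c, lemon_d may be knocked a few centimetres aside while the robot is not near it.
Once in a run the grip may slacken for a moment while it holds something.
It also fails if it takes over 192 s, if anything falls off the work surface, if the arm or the gripper's body presses on something with over 40 N, if the wrist force passes 120 N, or if a joint passes its speed limit or range.

ROBOT

A 6-joint arm with a two-finger parallel gripper is mounted at the origin on a cart in front of the work surface, level with it; the furniture and walls round the work are solid. World frame = base frame: x ahead of the robot, y to its left, z up, the work surface at z = 0. Lengths are in m, angles in rad, forces in N, time in s.
With the tool pointing down it reaches from about 0.25 to 0.775 m from the base axis. Payload 4 kg.
Tool frame: the origin (TCP) lies midway between the tips of the shut fingers; the grasp point (between the pads) lies 19 mm behind it; z points along the fingers, y is the line along which they close (so a half turn about z gives the same grasp; the last joint's range is limited). The gripper opens to 94 mm and grips with 3 to 60 N. Pads are 16 mm wide; open, the fingers measure 119 mm over their backs; the gripper's body (75 mm by 177 mm) begins 78 mm behind the grasp point.
Start: joints at [1.125, 0.087, 1.371, -0, 1.684, -0.103], TCP at [0.185, 0.518, 0.206] pointing down, gripper open.
Joint ranges: [-3.1, 3.1], [-0.76, 2.03], [0.27, 2.55], [-1.08, 4.22], [0.17, 2.65], [-2.57, 2.57]. Speed limits (rad/s): [2.79, 2.79, 3.14, 3.14, 3.14, 3.14].

INTERFACE

Orientations are given as a unit quaternion [x, y, z, w].
In Python, from station import arm gives the robot as it stands.
- The arm moves only by the tool carry_out, never from a script. Its argument "deltas" is one flat list of numbers, 5 for each row, row after row: the opening, from -1 (shut) to 1 (fully open), then the shift along the tool's x, y, z in m, then the turn about the tool's z in degrees. A call has 1 to 12 rows; each row shifts and turns the commanded pose from where the row before left it, along the tool's axes as they then stand; what a row does not reach is not made up. A row lasts 1/10 s, in which the tool goes at most 50 mm and 8.59 degrees, less where a joint would pass 70% of its speed; a pose out of reach is approached as far as the arm can. A call is refused whole if a number of a shift passes 0.05 or a number of a turn 8.59, either way. A call with a gripper value outside its range is refused whole. The fingers move at their own pace and stop on an object; "newtons" is the grip in N (left out, the last holds). Time passes only in rows, so rows that do not move let the fingers close. It gives the time, the measured TCP pose, the force, the opening and the grip force at its end, in the units of the state.
- arm.read_state(): the state, without advancing time (a new reading comes with each control period).
- arm.snapshot(name): name is "side" or "top"; returns a dict with "img" (480x640x3 uint8, red, green, blue), "K" (3x3 intrinsics, pixels), "extrinsics" (4x4, takes a point from camera to world coordinates). Camera axes: x right, y down, z forward; pixel columns grow to the right and rows downward; lengths in m; the calibration is good to about 2 mm. A picture is of the moment at which its call begins. There is no depth.
- arm.hand_in(): hands the job in; it is judged then, once.
The state is a dict: "t": time; "q": joint angles; "qvel": joint speeds; "effort": joint torques, N m; "eef_pos": TCP position; "tool_rot": TCP orientation; "wrist_force": force on the tool from outside, world axes, zero at the start; "wrist_torque": the same for the moment, N m; "gripper_width": finger opening in m; "gripper_force": force on a finger pad.
Only numpy, scipy, OpenCV 4.12 (cv2) and the standard library are available. Lean on these libraries where they do the work, as an engineer would, in place of code of your own. Each camera call takes 0.05 s, during which the arm holds its last target. There are 200 camera calls.

## Working session

There is one attempt and no reset: what is moved stays moved. The work goes in short steps, Python scripts to look and compute and a tool call to move; the robot and the scene stay as the last step left them, time stands still between calls to the robot, and variables do not carry over. Pictures are saved under pics/ and viewed, at most 14 in all, crops included, and the job is handed in when it is done.

Besides the shell and the picture viewer there is one more tool, called after ">>>" as name(argument=value, ...), one argument or row to a line, values as JSON. carry_out: Moves the arm, as the interface text tells. Its arguments: {"type":"object","properties":{"deltas":{"type":"array","items":{"type":"number"}},"newtons":{"type":"number"}},"required":["deltas"]}

```bash
mkdir -p pics
cat > h.py <<'E'
import numpy as np, cv2, json
from station import arm
def snap(name,fn=None):
    d=arm.snapshot(name)
    if fn: cv2.imwrite('pics/'+fn,cv2.cvtColor(d['img'],cv2.COLOR_RGB2BGR))
    np.savez('cal_'+name,K=d['K'],E=d['extrinsics'],img=d['img']); return d
def ray(name,u,v,z):
    c=np.load('cal_%s.npz'%name);K,E=c['K'],c['E']
    r=E[:3,:3]@np.linalg.solve(K,[u,v,1]);o=E[:3,3]
    return o+r*(z-o[2])/r[2]
def proj(name,p):
    c=np.load('cal_%s.npz'%name);K,E=c['K'],c['E']
    q=K@(E[:3,:3].T@(np.array(p)-E[:3,3]));return q[:2]/q[2]
E
python3 - <<'E'
from h import *
for n in('side','top'):
    d=snap(n,n+'0.png');print(n,d['extrinsics'].round(3).tolist(),d['K'].round(1).tolist())
s=arm.read_state();print(s)
E
```

```text
side [[0.337, -0.575, 0.746, -0.178], [-0.941, -0.212, 0.263, -0.316], [0.007, -0.79, -0.613, 0.758], [0.0, 0.0, 0.0, 1.0]] [[520.8, 0.0, 323.9], [0.0, 520.8, 245.0], [0.0, 0.0, 1.0]]
top [[-0.016, -0.972, 0.236, 0.371], [-1.0, 0.015, -0.007, -0.046], [0.003, -0.236, -0.972, 1.023], [0.0, 0.0, 0.0, 1.0]] [[487.9, 0.0, 333.0], [0.0, 487.9, 231.3], [0.0, 0.0, 1.0]]
{'t': 0.1, 'q': array([ 1.12493062e+00,  8.79074300e-02,  1.37208194e+00,  1.13003022e-05,
        1.68359166e+00, -1.03109358e-01]), 'qvel': array([-0.00041375, -0.00240498, -0.00263759,  0.00085045, -0.00125538,
       -0.00106976]), 'effort': array([ 1.33193735e-03, -3.41253698e+01, -3.03301835e+01,  7.18353828e-02,
        3.03664268e-02, -1.00924437e-04]), 'eef_pos': array([0.18464194, 0.51756635, 0.20441757]), 'tool_rot': array([ 1.70539790e-01,  9.85350289e-01, -9.55447095e-04, -2.74882785e-04]), 'wrist_force': array([ 0.7591069 , -0.39524319, -0.2995249 ]), 'wrist_torque': array([-0.02414139, -0.02340258, -0.02807708]), 'gripper_force': 0.0, 'gripper_width': 0.09386764650560754}
```

View pics/top0.png

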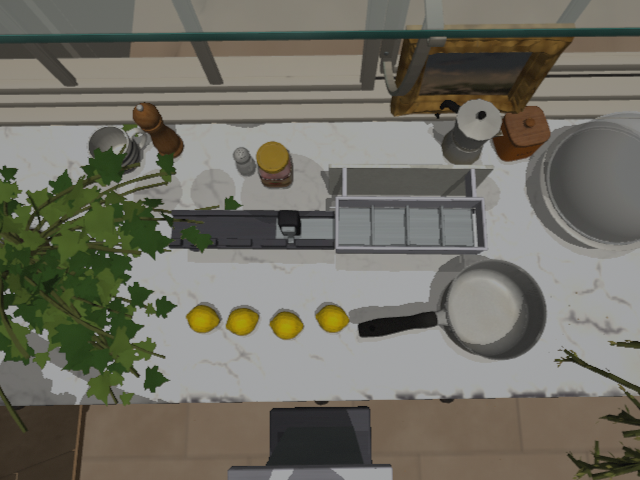

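View pics/side0.png

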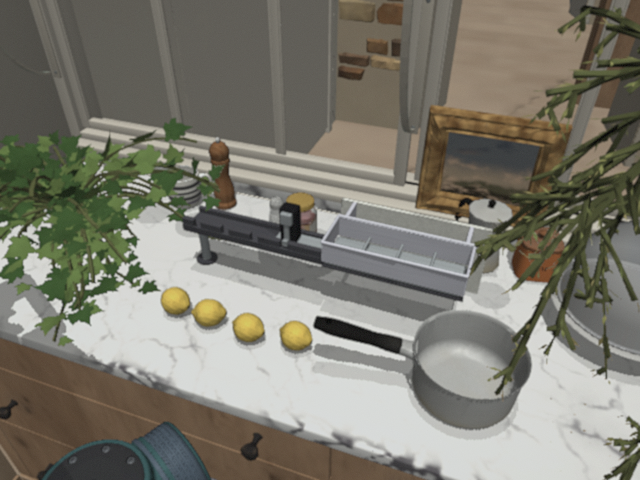

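Top picture: four lemons near (203,319), (242,321), (287,325) and (332,318). The gate handle is near (289,222), the box spans (335..484, 197..250), and the pan is near (490,308) with its handle pointing left.

Run:
```python
from h import *
c=np.load('cal_top.npz');im=c['img']
cr=cv2.resize(im[180:370,270:560],None,fx=2.75,fy=2.75,interpolation=cv2.INTER_CUBIC)
cv2.imwrite('pics/crop1.png',cr[...,::-1]);print(cr.shape)
for n in('top','side'):
    im=np.load(f'cal_{n}.npz')['img']
    hsv=cv2.cvtColor(im,cv2.COLOR_RGB2HSV)
    m=cv2.inRange(hsv,(20,150,90),(35,255,255))
    m=cv2.morphologyEx(m,cv2.MORPH_CLOSE,np.ones((5,5)))
    k,l,st,ce=cv2.connectedComponentsWithStats(m)
    for i in range(1,k):
        if st[i,4]<250: continue
        ys,xs=np.where(l==i)
        w=np.array([ray(n,x,y,0.027)[:2] for x,y in zip(xs,ys)])
        C=np.cov(w.T);ev,V=np.linalg.eigh(C);a=np.degrees(np.arctan2(V[1,1],V[0,1]))
        print(n,ce[i].round(1),st[i,4],ray(n,*ce[i],0.027)[:2].round(4),'axis',a.round(1),(4*np.sqrt(ev)).round(3))
```

```text
(522, 798, 3)
top [271.9 156.4] 733 [0.783  0.0776] axis 179.0 [0.068 0.07 ]
top [332.  318.5] 624 [ 0.4323 -0.0479] axis 79.5 [0.051 0.063]
top [202.1 318.9] 628 [0.4357 0.2132] axis 74.9 [0.051 0.064]
top [241.7 321.2] 633 [0.4298 0.1336] axis 102.2 [0.051 0.063]
top [286.1 325.3] 630 [0.4204 0.0444] axis 81.5 [0.051 0.063]
```

View pics/crop1.png

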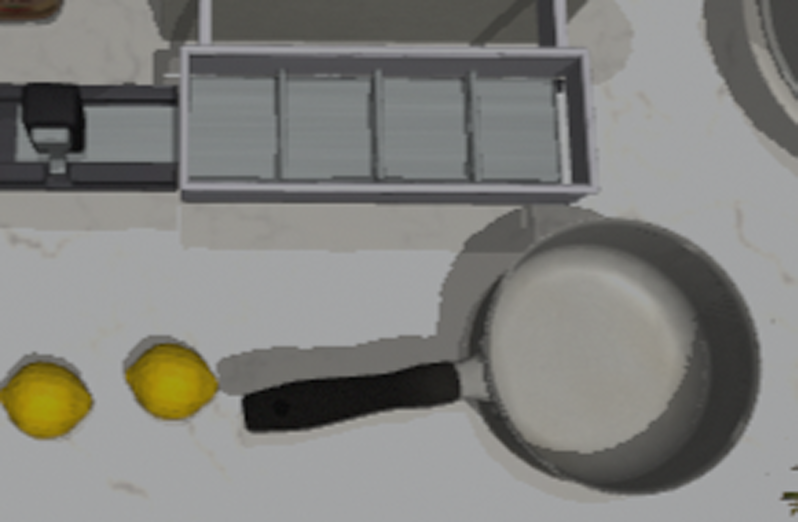

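```bash
cat >> h.py <<'E'
def c2p(x,y): return 270+x/2.75-.3,180+y/2.75-.3
E
python3 - <<'E'
from h import *
P=[ray('top',*c2p(*p),.169)[:2] for p in [(181,46),(588,48),(598,191),(180,189)]]
for p in P: print(p.round(4))
c=sum(P)/4; print('centre',c, 'len',np.linalg.norm(P[0]-P[1]),np.linalg.norm(P[3]-P[2]),np.linalg.norm(P[0]-P[3]),np.linalg.norm(P[1]-P[2]))
for a,b in((1,0),(2,3)): d=P[a*1]-P[b];d=-d;print('y-dir',np.degrees(np.arctan2(d[1],d[0])))
for p in((54,84),(50,150),(25,86),(82,86)): print('handle top',ray('top',*c2p(*p),.196)[:2].round(4))
R=[ray('top',*c2p(*p),.097)[:2] for p in((483,360),(760,360),(600,217),(640,493),(510,270),(720,262),(735,430))]
A=np.array([[2*p[0],2*p[1],1] for p in R]);s=np.linalg.lstsq(A,[p@p for p in R],rcond=None)[0]
print('pan',s[:2],np.sqrt(s[2]+s[:2]@s[:2]))
for p in((243,412),(460,380),(350,396)):
  w=ray('top',*c2p(*p),.11)[:2];d=w-s[:2];print('ph',w.round(4),np.linalg.norm(d).round(4),np.degrees(np.arctan2(d[1],d[0])).round(1))
E
```

```text
[ 0.6441 -0.0576]
[ 0.6385 -0.329 ]
[ 0.5413 -0.3268]
[ 0.5468 -0.0553]
centre [ 0.59268454 -0.19217888] len 0.2714129116382159 0.2715920870887988 0.09725526057521439 0.09727245421585665
y-dir 88.82902539173129
y-dir 88.8252948703089
handle top [0.6112 0.0245]
handle top [0.5678 0.0269]
handle top [0.6101 0.0431]
handle top [0.6096 0.0066]
pan [ 0.44426328 -0.356307  ] 0.09360300538487247
ph [ 0.4065 -0.0953] 0.2637 98.2
ph [ 0.4252 -0.2417] 0.1162 99.4
ph [ 0.4158 -0.1673] 0.1911 98.6
```

```bash
cat >> h.py <<'E'
from scipy.spatial.transform import Rotation as Rt
def pose():
    s=arm.read_state();y=Rt.from_quat(s['tool_rot']).as_matrix()[:,1]
    return np.array(s['eef_pos']),np.degrees(np.arctan2(y[1],y[0])),s
def plan(wps,dec=3):
    """wps: (x,y,z,theta,open,step) or ('hold',open,n)"""
    p,th,s=pose();print('t %.1f p %s th %.1f w %.4f gf %.1f F %s q6 %.2f'%(s['t'],p.round(4),th,s['gripper_width'],s['gripper_force'],s['wrist_force'].round(1),s['q'][5]))
    rows=[];o=1
    for w in wps:
        if w[0]=='hold': o=w[1];rows+=[[o,0,0,0,0]]*w[2];continue
        tgt=np.array(w[:3],float);o=w[4];d=tgt-p;dt=(w[3]-th+180)%360-180
        n=max(1,int(np.ceil(max(np.linalg.norm(d)/w[5],abs(dt)/8.5))))
        for i in range(n):
            a=np.radians(th);A=np.array([[-np.sin(a),np.cos(a),0],[np.cos(a),np.sin(a),0],[0,0,-1]])
            dd=((w[3]-th+180)%360-180)/(n-i)
            loc=(A@((tgt-p)/(n-i))).round(dec);tr=-round(dd,1)
            rows.append([o,*[float(v)+0 for v in loc],tr]);p=p+A.T@loc;th-=tr
    for k in range(0,len(rows),12): print('[%s]'%', '.join('%g'%v for r in rows[k:k+12] for v in r))
E
python3 -c "
from h import *
plan([(0.43,-0.02,0.16,-10.5,1,.045),(0.4323,-0.0479,0.10,-10.5,1,.03),(0.4323,-0.0479,0.015,-10.5,1,.03)])"
```

```text
t 0.1 p [0.1846 0.5176 0.2044] th 70.4 w 0.0939 gf 0.0 F [ 0.8 -0.4 -0.3] q6 -0.10
[1, -0.029, -0.03, 0.003, 5.8, 1, -0.032, -0.027, 0.003, 5.8, 1, -0.035, -0.024, 0.003, 5.8, 1, -0.037, -0.02, 0.003, 5.8, 1, -0.039, -0.016, 0.003, 5.8, 1, -0.04, -0.012, 0.003, 5.8, 1, -0.042, -0.008, 0.003, 5.8, 1, -0.042, -0.004, 0.003, 5.8, 1, -0.042, 0, 0.003, 5.7, 1, -0.042, 0.005, 0.003, 5.8, 1, -0.041, 0.009, 0.004, 5.7, 1, -0.041, 0.013, 0.003, 5.8]
[1, -0.039, 0.017, 0.004, 5.7, 1, -0.037, 0.021, 0.003, 5.8, 1, -0.009, 0.002, 0.02, -0, 1, -0.009, 0.002, 0.02, -0, 1, -0.009, 0.003, 0.02, -0, 1, 0, 0, 0.028, -0, 1, 0, 0, 0.029, -0, 1, 0, 0, 0.028, -0]
```

>>> carry_out(
  deltas=[1, -0.029, -0.03, 0.003, 5.8, 1, -0.032, -0.027, 0.003, 5.8, 1, -0.035, -0.024, 0.003, 5.8, 1, -0.037, -0.02, 0.003, 5.8, 1, -0.039, -0.016, 0.003, 5.8, 1, -0.04, -0.012, 0.003, 5.8, 1, -0.042, -0.008, 0.003, 5.8, 1, -0.042, -0.004, 0.003, 5.8, 1, -0.042, 0, 0.003, 5.7, 1, -0.042, 0.005, 0.003, 5.8, 1, -0.041, 0.009, 0.004, 5.7, 1, -0.041, 0.013, 0.003, 5.8],
)

```text
t: 1.3
eef_pos: [0.3952, 0.0559, 0.168]
tool_rot: [0.703, 0.712, 0.0, -0.0]
wrist_force: [0.6, 1.1, 0.5]
gripper_width: 0.0939
gripper_force: 0.0
```

>>> carry_out(
  deltas=[1, -0.039, 0.017, 0.004, 5.7, 1, -0.037, 0.021, 0.003, 5.8, 1, -0.009, 0.002, 0.02, 0, 1, -0.009, 0.002, 0.02, 0, 1, -0.009, 0.003, 0.02, 0, 1, 0, 0, 0, 0],
)

```text
t: 1.9
eef_pos: [0.4301, -0.0479, 0.098]
tool_rot: [0.77, 0.638, -0.002, -0.003]
wrist_force: [-0.3, -0.4, -1.4]
gripper_width: 0.094
gripper_force: 0.0
```

```bash
python3 -c "
from h import *
plan([(0.4323,-0.0479,0.015,-10.5,1,.025),('hold',-1,7)])
plan([(0.4323,-0.0479,0.015,-10.5,1,.025),('hold',-1,0),(0.4323,-0.0479,0.24,-10.5,-1,.04),(0.5,-0.15,0.24,-60,-1,.04),(0.5910,-0.2752,0.24,-91.2,-1,.035)])"
```

```text
t 1.9 p [ 0.4301 -0.0479  0.098 ] th -10.6 w 0.0940 gf 0.0 F [-0.3 -0.4 -1.4] q6 -0.06
[1, 0, 0.001, 0.021, -0, 1, 0, 0, 0.021, -0, 1, 0, 0.001, 0.02, -0.1, 1, 0, 0, 0.021, -0, -1, 0, 0, 0, 0, -1, 0, 0, 0, 0, -1, 0, 0, 0, 0, -1, 0, 0, 0, 0, -1, 0, 0, 0, 0, -1, 0, 0, 0, 0, -1, 0, 0, 0, 0]
t 1.9 p [ 0.4301 -0.0479  0.098 ] th -10.6 w 0.0940 gf 0.0 F [-0.3 -0.4 -1.4] q6 -0.06
[1, 0, 0.001, 0.021, -0, 1, 0, 0, 0.021, -0, 1, 0, 0.001, 0.02, -0.1, 1, 0, 0, 0.021, -0, -1, 0, 0, -0.038, -0, -1, 0, 0, -0.037, -0, -1, 0, 0, -0.038, -0, -1, 0, 0, -0.037, -0, -1, 0, 0, -0.038, -0, -1, 0, 0, -0.037, -0, -1, -0.015, 0.014, 0, 8.2, -1, -0.012, 0.016, 0, 8.3]
[-1, -0.01, 0.018, 0, 8.2, -1, -0.007, 0.019, 0, 8.3, -1, -0.005, 0.02, 0, 8.2, -1, -0.001, 0.02, 0, 8.3, -1, 0.003, 0.031, 0, 6.2, -1, 0.007, 0.03, 0, 6.2, -1, 0.01, 0.03, 0, 6.3, -1, 0.013, 0.028, 0, 6.2, -1, 0.015, 0.027, 0, 6.3]
```

>>> carry_out(
  deltas=[1, 0, 0.001, 0.021, 0, 1, 0, 0, 0.021, 0, 1, 0, 0.001, 0.02, 0, 1, 0, 0, 0.021, 0, -1, 0, 0, 0, 0, -1, 0, 0, 0, 0, -1, 0, 0, 0, 0, -1, 0, 0, 0, 0, -1, 0, 0, 0, 0, -1, 0, 0, 0, 0, -1, 0, 0, 0, 0],
  newtons=20,
)

```text
t: 3.0
eef_pos: [0.4347, -0.048, 0.0193]
tool_rot: [0.769, 0.639, 0.0, 0.0]
wrist_force: [-3.4, 1.6, 6.3]
gripper_width: 0.0537
gripper_force: 20.0
```

>>> carry_out(
  deltas=[-1, 0, 0, -0.03, 0, -1, 0, 0, -0.038, 0, -1, 0, 0, -0.038, 0, -1, 0, 0, -0.038, 0, -1, 0, 0, -0.038, 0, -1, 0, 0, -0.038, 0, -1, -0.015, 0.014, 0, 8.2, -1, -0.012, 0.016, 0, 8.3, -1, 0, 0, 0, 0],
)

```text
t: 3.9
eef_pos: [0.4577, -0.0833, 0.2378]
tool_rot: [0.854, 0.521, -0.0, 0.0]
wrist_force: [-0.1, 0.9, -2.3]
gripper_width: 0.0537
gripper_force: 20.0
```

```bash
python3 -c "
from h import *
plan([(0.5,-0.15,0.24,-60,-1,.04),(0.5910,-0.2752,0.24,-91.2,-1,.035),('hold',-1,1)])"
```

```text
t 3.9 p [ 0.4577 -0.0833  0.2378] th -27.2 w 0.0537 gf 20.0 F [-0.1  0.9 -2.3] q6 0.17
[-1, -0.01, 0.017, -0.001, 8.2, -1, -0.007, 0.018, 0, 8.2, -1, -0.005, 0.019, -0.001, 8.2, -1, -0.002, 0.02, 0, 8.2, -1, 0.003, 0.031, 0, 6.2, -1, 0.007, 0.03, 0, 6.3, -1, 0.01, 0.029, 0, 6.2, -1, 0.013, 0.028, 0, 6.3, -1, 0.016, 0.027, 0, 6.2, -1, 0, 0, 0, 0]
```

>>> carry_out(
  deltas=[-1, -0.01, 0.017, -0.001, 8.2, -1, -0.007, 0.018, 0, 8.2, -1, -0.005, 0.019, -0.001, 8.2, -1, -0.002, 0.02, 0, 8.2, -1, 0.003, 0.031, 0, 6.2, -1, 0.007, 0.03, 0, 6.3, -1, 0.01, 0.029, 0, 6.2, -1, 0.013, 0.028, 0, 6.3, -1, 0.016, 0.027, 0, 6.2, -1, 0, 0, 0, 0, -1, 0, 0, 0, 0],
)

```text
t: 5.0
eef_pos: [0.5908, -0.2725, 0.2388]
tool_rot: [1.0, -0.008, -0.001, -0.001]
wrist_force: [0.4, -0.3, -0.4]
gripper_width: 0.0538
gripper_force: 20.0
```

```bash
python3 -c "
from h import *
plan([(0.5910,-0.2752,0.148,-91.2,-1,.025),('hold',-1,1),('hold',-.33,3)])
snap('side','s1.png')
im=cv2.imread('pics/s1.png')[150:350,280:540]
cv2.imwrite('pics/s1c.png',cv2.resize(im,None,fx=3,fy=3,interpolation=2))"
```

```text
t 5.0 p [ 0.5908 -0.2725  0.2388] th -90.9 w 0.0538 gf 20.0 F [ 0.4 -0.3 -0.4] q6 1.07
[-1, 0, 0.001, 0.023, 0.1, -1, 0, 0.001, 0.023, 0.1, -1, 0, 0, 0.022, 0, -1, 0, 0.001, 0.023, 0.1, -1, 0, 0, 0, 0, -0.33, 0, 0, 0, 0, -0.33, 0, 0, 0, 0, -0.33, 0, 0, 0, 0]
```

View pics/s1c.png

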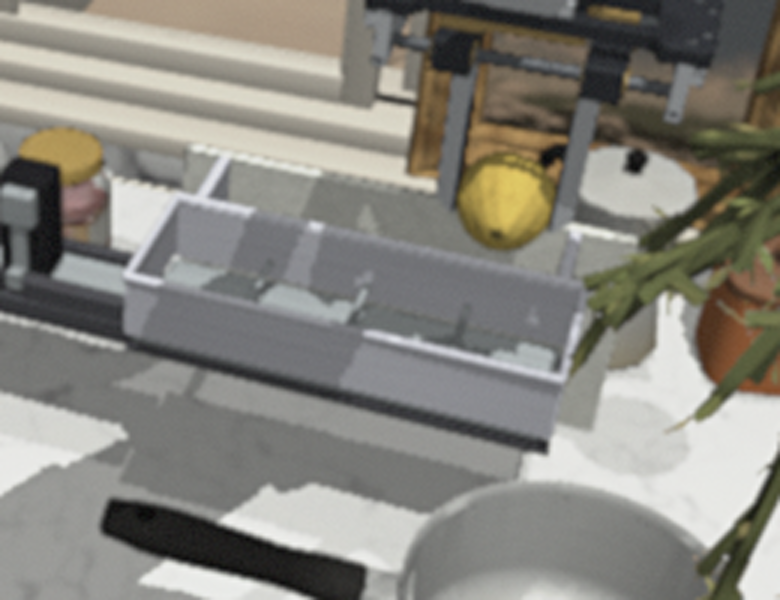

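The lemon is held lengthwise over bay1 (crop ~(505,205)), aligned with the feeder's x.

>>> carry_out(
  deltas=[-1, 0, 0.001, 0.023, 0, -1, 0, 0.001, 0.023, 0, -1, 0, 0, 0.022, 0, -1, 0, 0, 0.022, 0, -1, 0, 0, 0, 0, -0.32, 0, 0, 0, 0, -0.32, 0, 0, 0, 0, -0.32, 0, 0, 0, 0, -0.32, 0, 0, 0, 0],
)

```text
t: 5.95
eef_pos: [0.5912, -0.2745, 0.151]
tool_rot: [1.0, -0.009, 0.0, 0.0]
wrist_force: [0.2, 0.3, -1.6]
gripper_width: 0.0529
gripper_force: 20.0
```

>>> carry_out(
  deltas=[-0.32, 0, 0, -0.01, 0, -0.32, 0, 0, -0.02, 0, -0.32, 0, 0, -0.03, 0, -0.32, 0, 0, -0.03, 0],
)

```text
t: 6.35
eef_pos: [0.5909, -0.2748, 0.2418]
tool_rot: [1.0, -0.009, -0.0, -0.0]
wrist_force: [0.4, 0.8, -1.3]
gripper_width: 0.0528
gripper_force: 20.0
```

```bash
python3 -c "
from h import *
plan([(0.50,-0.13,0.23,-60,1,.045),(0.4204,0.0444,0.16,-8.5,1,.045),(0.4204,0.0444,0.09,-8.5,1,.03),('hold',1,1)])"
```

```text
t 6.3 p [ 0.5909 -0.2748  0.2418] th -91.0 w 0.0528 gf 20.0 F [ 0.4  0.8 -1.3] q6 1.07
[1, -0.023, -0.036, 0.003, -7.8, 1, -0.018, -0.039, 0.003, -7.7, 1, -0.013, -0.041, 0.003, -7.8, 1, -0.008, -0.042, 0.003, -7.7, 1, 0.003, -0.027, 0.01, -7.4, 1, 0.006, -0.027, 0.01, -7.4, 1, 0.009, -0.026, 0.01, -7.3, 1, 0.013, -0.024, 0.01, -7.4, 1, 0.015, -0.022, 0.01, -7.3, 1, 0.018, -0.02, 0.01, -7.4, 1, 0.021, -0.018, 0.01, -7.3, 1, 0, 0, 0.023, -0]
[1, 0, 0, 0.023, -0, 1, 0, 0, 0.024, -0, 1, 0, 0, 0, 0]
```

The opening scale is linear from -1 (shut), so 66 mm is +0.4. I'll lower again and release.

>>> carry_out(
  deltas=[-1, 0, 0, 0.03, 0, -1, 0, 0, 0.03, 0, -1, 0, 0, 0.03, 0, -1, 0, 0, 0.002, 0, 0.38, 0, 0, 0, 0, 0.38, 0, 0, 0, 0, 0.38, 0, 0, 0, 0],
)

```text
t: 7.05
eef_pos: [0.592, -0.2755, 0.1509]
tool_rot: [1.0, -0.009, 0.002, 0.001]
wrist_force: [0.3, -1.2, -0.1]
gripper_width: 0.0648
gripper_force: 0.3
```

>>> carry_out(
  deltas=[0.38, 0, 0, -0.01, 0, 0.38, 0, 0, -0.02, 0, 0.38, 0, 0, -0.03, 0, 0.38, 0, 0, -0.03, 0],
)

```text
t: 7.45
eef_pos: [0.591, -0.2746, 0.2407]
tool_rot: [1.0, -0.009, 0.0, -0.0]
wrist_force: [-0.2, -0.0, 0.2]
gripper_width: 0.0649
gripper_force: 0.0
```

>>> carry_out(
  deltas=[1, -0.023, -0.036, 0.003, -7.8, 1, -0.018, -0.039, 0.003, -7.7, 1, -0.013, -0.041, 0.003, -7.8, 1, -0.008, -0.042, 0.003, -7.7, 1, 0.003, -0.027, 0.01, -7.4, 1, 0.006, -0.027, 0.01, -7.4, 1, 0.009, -0.026, 0.01, -7.3, 1, 0.013, -0.024, 0.01, -7.4, 1, 0.015, -0.022, 0.01, -7.3, 1, 0.018, -0.02, 0.01, -7.4, 1, 0.021, -0.018, 0.01, -7.3, 1, 0, 0, 0, 0],
)

```text
t: 8.65
eef_pos: [0.419, 0.0462, 0.1568]
tool_rot: [0.756, 0.654, 0.0, -0.001]
wrist_force: [0.3, -1.5, -0.1]
gripper_width: 0.0938
gripper_force: 0.0
```

```bash
cat >> h.py <<'E'
def lemons(n,z=0.027):
    im=np.load(f'cal_{n}.npz')['img']
    hsv=cv2.cvtColor(im,cv2.COLOR_RGB2HSV)
    m=cv2.inRange(hsv,(20,150,60),(35,255,255))
    k,l,st,ce=cv2.connectedComponentsWithStats(m)
    for i in range(1,k):
        if st[i,4]<100 or ce[i][1]<170: continue
        ys,xs=np.where(l==i)
        w=np.array([ray(n,x,y,z)[:2] for x,y in zip(xs,ys)])
        ev,V=np.linalg.eigh(np.cov(w.T))
        print(n,ce[i].round(1),st[i,4],ray(n,*ce[i],z)[:2].round(4),'inbay',ray(n,*ce[i],.1455)[:2].round(4),'axis',np.degrees(np.arctan2(V[1,1],V[0,1])).round(1))
E
python3 -c "
from h import *
snap('side','s2.png');snap('top','t2.png');lemons('top')
cv2.imwrite('pics/t2c.png',cv2.resize(cv2.imread('pics/t2.png')[170:370,180:500],None,fx=2.5,fy=2.5,interpolation=2))
plan([(0.4204,0.0444,0.09,-8.5,1,.03),(0.4204,0.0444,0.011,-8.5,1,.025),('hold',-1,6)])"
```

```text
top [465.3 232.6] 693 [ 0.6057 -0.3307] inbay [ 0.5778 -0.2968] axis 111.5
t 8.8 p [0.4211 0.044  0.1579] th -8.6 w 0.0939 gf 0.0 F [ 1.6 -1.   0.5] q6 0.12
[1, 0, 0, 0.023, -0, 1, 0, 0, 0.022, -0, 1, 0, -0.001, 0.023, -0.1, 1, 0, 0, 0.02, 0, 1, 0, 0, 0.02, 0, 1, 0, 0, 0.019, 0, 1, 0, 0, 0.02, 0, -1, 0, 0, 0, 0, -1, 0, 0, 0, 0, -1, 0, 0, 0, 0, -1, 0, 0, 0, 0, -1, 0, 0, 0, 0]
[-1, 0, 0, 0, 0]
```

View pics/t2c.png

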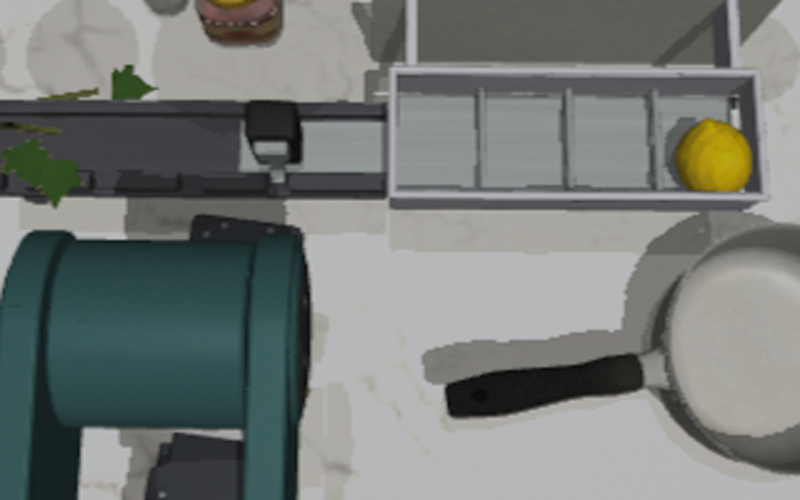

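Lemon 1 sits in bay1 at crop (714,157), about 13 mm forward of centre, which is within tolerance. Next is lemon 2.

>>> carry_out(
  deltas=[1, 0, 0, 0.023, 0, 1, 0, 0, 0.022, 0, 1, 0, 0, 0.023, 0, 1, 0, 0, 0.02, 0, 1, 0, 0, 0.02, 0, 1, 0, 0, 0.019, 0, 1, 0, 0, 0.02, 0, -1, 0, 0, 0, 0, -1, 0, 0, 0, 0, -1, 0, 0, 0, 0, -1, 0, 0, 0, 0, -1, 0, 0, 0, 0],
)

```text
t: 9.95
eef_pos: [0.4214, 0.0438, 0.0105]
tool_rot: [0.758, 0.652, 0.001, 0.001]
wrist_force: [-1.7, 1.7, 0.7]
gripper_width: 0.0575
gripper_force: 0.7
```

>>> carry_out(
  deltas=[-1, 0, 0, -0.02, 0, -1, 0, 0, -0.038, 0, -1, 0, 0, -0.038, 0, -1, 0, 0, -0.038, 0, -1, 0, 0, -0.038, 0, -1, 0, 0, -0.038, 0, -1, 0, 0, -0.018, 0, -1, 0, 0, 0, 0],
)

```text
t: 10.75
eef_pos: [0.4221, 0.0438, 0.2412]
tool_rot: [0.758, 0.653, 0.003, 0.003]
wrist_force: [0.1, 1.5, -1.0]
gripper_width: 0.0538
gripper_force: 20.0
```

```bash
python3 -c "
from h import *
plan([(0.5,-0.10,0.24,-60,-1,.035),(0.5930,-0.2112,0.24,-91.2,-1,.03),('hold',-1,2)])"
```

```text
t 10.8 p [0.4221 0.0438 0.2412] th -8.5 w 0.0538 gf 20.0 F [ 0.1  1.5 -1. ] q6 0.12
[-1, -0.019, 0.014, 0, 7.4, -1, -0.017, 0.016, 0, 7.3, -1, -0.014, 0.018, 0, 7.4, -1, -0.012, 0.02, 0, 7.3, -1, -0.009, 0.022, 0, 7.4, -1, -0.007, 0.022, 0.001, 7.3, -1, -0.003, 0.023, 0, 7.4, -1, 0.005, 0.029, 0, 6.2, -1, 0.008, 0.028, 0, 6.2, -1, 0.011, 0.027, 0, 6.3, -1, 0.014, 0.025, 0, 6.2, -1, 0.016, 0.024, 0, 6.3]
[-1, 0, 0, 0, 0, -1, 0, 0, 0, 0]
```

>>> carry_out(
  deltas=[-1, -0.019, 0.014, 0, 7.4, -1, -0.017, 0.016, 0, 7.3, -1, -0.014, 0.018, 0, 7.4, -1, -0.012, 0.02, 0, 7.3, -1, -0.009, 0.022, 0, 7.4, -1, -0.007, 0.022, 0.001, 7.3, -1, -0.003, 0.023, 0, 7.4, -1, 0.005, 0.029, 0, 6.2, -1, 0.008, 0.028, 0, 6.2, -1, 0.011, 0.027, 0, 6.3, -1, 0.014, 0.025, 0, 6.2, -1, 0.016, 0.024, 0, 6.3],
)

```text
t: 11.95
eef_pos: [0.5909, -0.2118, 0.2337]
tool_rot: [1.0, -0.013, -0.002, -0.001]
wrist_force: [0.3, 0.6, -0.9]
gripper_width: 0.0537
gripper_force: 20.0
```

```bash
python3 -c "
from h import *
d=snap('side','s3.png');im=cv2.imread('pics/s3.png')[150:300,280:520]
cv2.imwrite('pics/s3c.png',cv2.resize(im,None,fx=3,fy=3,interpolation=2))
plan([(0.5930,-0.2102,0.149,-91.2,-1,.025)])"
```

```text
t 12.0 p [ 0.5927 -0.2156  0.2321] th -91.9 w 0.0536 gf 20.0 F [ 0.6 -1.7 -2.4] q6 1.17
[-1, 0, -0.001, 0.021, -0.2, -1, 0, -0.001, 0.021, -0.2, -1, 0, -0.002, 0.021, -0.1, -1, 0, -0.001, 0.02, -0.2]
```

View pics/s3c.png

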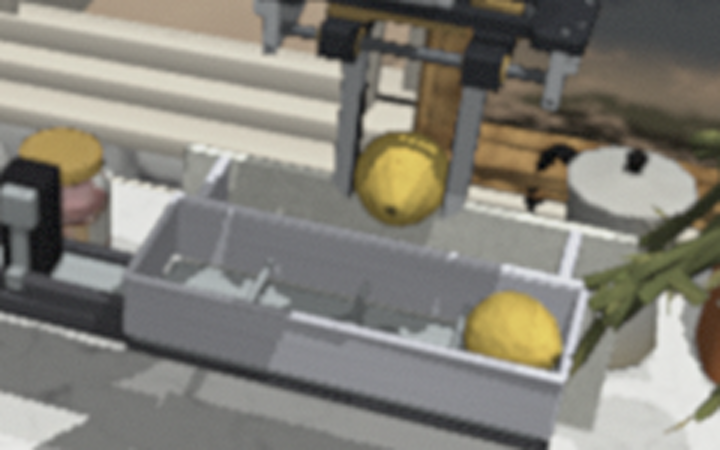

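Lemon 2 is held well at crop (402,178), and lemon 1 rests in bay1. Lowering and releasing.

>>> carry_out(
  deltas=[-1, 0, -0.001, 0.021, 0, -1, 0, -0.001, 0.021, 0, -1, 0, -0.002, 0.021, 0, -1, 0, -0.001, 0.02, 0, -1, 0, 0, 0, 0, 0.4, 0, 0, 0, 0, 0.4, 0, 0, 0, 0, 0.4, 0, 0, 0, 0],
)

```text
t: 12.8
eef_pos: [0.5917, -0.2065, 0.1548]
tool_rot: [1.0, -0.011, 0.001, 0.0]
wrist_force: [0.3, -0.4, -0.7]
gripper_width: 0.0658
gripper_force: 0.2
```

>>> carry_out(
  deltas=[0.4, 0, 0, -0.01, 0, 0.4, 0, 0, -0.02, 0, 0.4, 0, 0, -0.03, 0, 0.4, 0, 0, -0.03, 0],
)

```text
t: 13.2
eef_pos: [0.5911, -0.2061, 0.2456]
tool_rot: [1.0, -0.011, 0.0, -0.0]
wrist_force: [1.2, 0.9, -0.8]
gripper_width: 0.0658
gripper_force: 0.0
```

```bash
python3 -c "
from h import *
plan([(0.50,-0.06,0.23,-60,1,.045),(0.4298,0.1336,0.16,12,1,.045),('hold',1,1)])"
```

```text
t 13.2 p [ 0.5911 -0.2061  0.2456] th -91.2 w 0.0658 gf 0.0 F [ 1.2  0.9 -0.8] q6 1.17
[1, -0.024, -0.036, 0.004, -7.8, 1, -0.018, -0.039, 0.004, -7.8, 1, -0.013, -0.041, 0.004, -7.8, 1, -0.007, -0.042, 0.004, -7.8, 1, 0.004, -0.023, 0.008, -8, 1, 0.007, -0.022, 0.008, -8, 1, 0.01, -0.021, 0.008, -8, 1, 0.013, -0.019, 0.008, -8, 1, 0.015, -0.017, 0.008, -8, 1, 0.017, -0.015, 0.007, -8, 1, 0.019, -0.012, 0.008, -8, 1, 0.021, -0.009, 0.007, -8]
[1, 0.022, -0.006, 0.008, -8, 1, 0, 0, 0, 0]
```

>>> carry_out(
  deltas=[1, -0.024, -0.036, 0.004, -7.8, 1, -0.018, -0.039, 0.004, -7.8, 1, -0.013, -0.041, 0.004, -7.8, 1, -0.007, -0.042, 0.004, -7.8, 1, 0.004, -0.023, 0.008, -8, 1, 0.007, -0.022, 0.008, -8, 1, 0.01, -0.021, 0.008, -8, 1, 0.013, -0.019, 0.008, -8, 1, 0.015, -0.017, 0.008, -8],
)

```text
t: 14.1
eef_pos: [0.4607, 0.049, 0.189]
tool_rot: [0.818, 0.576, 0.001, 0.001]
wrist_force: [0.3, -0.0, 0.1]
gripper_width: 0.0936
gripper_force: 0.0
```

```bash
python3 -c "
from h import *
snap('side');snap('top');lemons('top');lemons('side')
plan([(0.4298,0.1336,0.12,12,1,.035),(0.4298,0.1336,0.011,12,1,.025)])"
```

```text
top [461.5 222.2] 779 [ 0.6284 -0.3245] inbay [ 0.5978 -0.2914] axis 73.9
top [429.5 232.5] 677 [ 0.6071 -0.2555] inbay [ 0.579  -0.2306] axis 140.8
top [208.8 318.9] 333 [0.4354 0.1998] inbay [0.4277 0.1706] axis -175.2
t 14.2 p [0.4596 0.05   0.188 ] th -19.8 w 0.0939 gf 0.0 F [-0.2  0.1 -0.5] q6 0.33
[1, 0.017, -0.014, 0.017, -8, 1, 0.019, -0.012, 0.017, -7.9, 1, 0.02, -0.009, 0.017, -8, 1, 0.022, -0.005, 0.017, -7.9, 1, 0, 0, 0.022, -0, 1, 0, 0, 0.022, -0, 1, 0, 0, 0.022, -0, 1, 0, 0, 0.022, -0, 1, 0, 0, 0.021, -0]
```

```bash
python3 -c "
from h import *
a=np.load('cal_side.npz')['img'][200:380,110:370];b=np.load('cal_top.npz')['img'][180:270,330:490]
a=cv2.resize(a,(800,554),interpolation=2)[:, :,::-1];b=cv2.resize(b,None,fx=2.5,fy=2.5,interpolation=2)[:,:,::-1]
o=a.copy();o[-225:,-400:]=b
cv2.imwrite('pics/m4.png',o)"
```

```text
(no output)
```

View pics/m4.png

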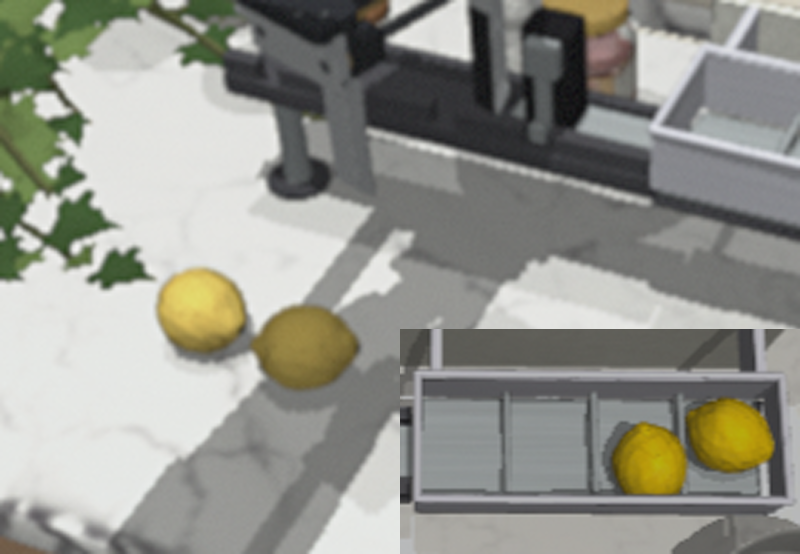

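Lemons 3 and 4 are where they were, at mosaic (305,347) and (202,310). Lemon 1 in bay1 has turned crosswise, so I'll straighten it later. Now gripping lemon 3.

>>> carry_out(
  deltas=[1, 0.017, -0.014, 0.017, -8, 1, 0.019, -0.012, 0.017, -7.9, 1, 0.02, -0.009, 0.017, -8, 1, 0.022, -0.005, 0.017, -7.9, 1, 0, 0, 0.022, 0, 1, 0, 0, 0.022, 0, 1, 0, 0, 0.022, 0, 1, 0, 0, 0.022, 0, 1, 0, 0, 0.021, 0, -1, 0, 0, 0, 0, -1, 0, 0, 0, 0, -1, 0, 0, 0, 0],
)

```text
t: 15.4
eef_pos: [0.4333, 0.132, 0.0124]
tool_rot: [0.631, 0.775, 0.001, 0.001]
wrist_force: [0.6, 0.4, -0.2]
gripper_width: 0.0733
gripper_force: 0.0
```

>>> carry_out(
  deltas=[-1, 0, 0, 0, 0, -1, 0, 0, 0, 0, -1, 0, 0, 0, 0, -1, 0, 0, 0, 0, -1, 0, 0, -0.03, 0, -1, 0, 0, -0.038, 0, -1, 0, 0, -0.038, 0, -1, 0, 0, -0.038, 0, -1, 0, 0, -0.038, 0, -1, 0, 0, -0.038, 0, -1, 0, 0, -0.01, 0, -1, 0, 0, 0, 0],
)

```text
t: 16.6
eef_pos: [0.4324, 0.1322, 0.2417]
tool_rot: [0.631, 0.776, 0.001, 0.001]
wrist_force: [-0.1, -0.1, -1.5]
gripper_width: 0.053
gripper_force: 19.9
```

```bash
python3 -c "
from h import *
plan([(0.5,0.0,0.24,-50,-1,.035),(0.5960,-0.1432,0.24,-91.2,-1,.035)])"
```

```text
t 16.6 p [0.4324 0.1322 0.2417] th 11.8 w 0.0530 gf 19.9 F [-0.1 -0.1 -1.5] q6 -0.03
[-1, -0.018, 0.005, 0, 7.7, -1, -0.017, 0.007, 0, 7.7, -1, -0.016, 0.01, 0, 7.7, -1, -0.015, 0.011, 0, 7.7, -1, -0.013, 0.013, 0, 7.7, -1, -0.011, 0.015, 0.001, 7.8, -1, -0.008, 0.016, 0, 7.7, -1, -0.006, 0.018, 0.001, 7.8, -1, -0.004, 0.034, 0, 8.2, -1, 0.001, 0.035, 0, 8.2, -1, 0.006, 0.034, 0, 8.3, -1, 0.011, 0.033, 0, 8.2]
[-1, 0.016, 0.03, 0, 8.3]
```

>>> carry_out(
  deltas=[-1, -0.018, 0.005, 0, 7.7, -1, -0.017, 0.007, 0, 7.7, -1, -0.016, 0.01, 0, 7.7, -1, -0.015, 0.011, 0, 7.7, -1, -0.013, 0.013, 0, 7.7, -1, -0.011, 0.015, 0.001, 7.8, -1, -0.008, 0.016, 0, 7.7, -1, -0.006, 0.018, 0.001, 7.8, -1, -0.004, 0.034, 0, 8.2, -1, 0.001, 0.035, 0, 8.2, -1, 0.006, 0.034, 0, 8.3, -1, 0.011, 0.033, 0, 8.2],
)

```text
t: 17.8
eef_pos: [0.5754, -0.1162, 0.2344]
tool_rot: [0.998, 0.059, -0.003, -0.001]
wrist_force: [0.2, 0.7, -1.0]
gripper_width: 0.053
gripper_force: 19.9
```

>>> carry_out(
  deltas=[-1, 0.016, 0.03, 0, 8.3, -1, 0, 0, 0, 0, -1, 0, 0, 0, 0],
)

```text
t: 18.1
eef_pos: [0.5945, -0.1432, 0.2345]
tool_rot: [1.0, -0.011, -0.003, -0.001]
wrist_force: [-0.2, 0.1, -1.2]
gripper_width: 0.0532
gripper_force: 19.9
```

```bash
python3 -c "
from h import *
plan([(0.5960,-0.1432,0.15,-91.2,-1,.025)])"
```

```text
t 18.1 p [ 0.5945 -0.1432  0.2345] th -91.2 w 0.0532 gf 19.9 F [-0.2  0.1 -1.2] q6 1.26
[-1, 0, 0, 0.021, -0, -1, 0.001, 0, 0.021, -0, -1, 0, 0, 0.021, -0, -1, 0.001, 0, 0.022, -0]
```

>>> carry_out(
  deltas=[-1, 0, 0, 0.021, 0, -1, 0.001, 0, 0.021, 0, -1, 0, 0, 0.021, 0, -1, 0.001, 0, 0.022, 0, -1, 0, 0, 0, 0, 0.4, 0, 0, 0, 0, 0.4, 0, 0, 0, 0, 0.4, 0, 0, 0, 0],
)

```text
t: 18.9
eef_pos: [0.5983, -0.1434, 0.1556]
tool_rot: [1.0, -0.011, 0.002, 0.001]
wrist_force: [0.2, 0.2, 1.2]
gripper_width: 0.0654
gripper_force: 0.2
```

>>> carry_out(
  deltas=[0.4, 0, 0, -0.01, 0, 0.4, 0, 0, -0.02, 0, 0.4, 0, 0, -0.03, 0, 0.4, 0, 0, -0.03, 0],
)

```text
t: 19.3
eef_pos: [0.5975, -0.1432, 0.2457]
tool_rot: [1.0, -0.011, 0.001, 0.0]
wrist_force: [0.7, -0.8, 0.5]
gripper_width: 0.0661
gripper_force: 0.0
```

```bash
python3 -c "
from h import *
snap('side');
plan([(0.50,0.03,0.24,-60,1,.045),(0.4357,0.2132,0.15,-15,1,.04),(0.4357,0.2132,0.011,-15,1,.024),('hold',-1,7)])"
```

```text
t 19.4 p [ 0.5996 -0.144   0.2527] th -91.2 w 0.0660 gf 0.0 F [1.4 0.1 3.9] q6 1.26
[1, -0.021, -0.034, 0.003, -6.2, 1, -0.017, -0.036, 0.002, -6.3, 1, -0.013, -0.038, 0.003, -6.2, 1, -0.008, -0.039, 0.002, -6.3, 1, -0.004, -0.041, 0.003, -6.2, 1, 0.006, -0.032, 0.015, -7.5, 1, 0.01, -0.031, 0.015, -7.5, 1, 0.014, -0.029, 0.015, -7.5, 1, 0.018, -0.027, 0.015, -7.5, 1, 0.021, -0.024, 0.015, -7.5, 1, 0.024, -0.022, 0.015, -7.5, 1, 0, 0, 0.023, -0]
[1, 0, 0, 0.023, -0, 1, 0, 0, 0.023, -0, 1, 0, 0, 0.023, -0, 1, 0, 0, 0.023, -0, 1, 0, 0, 0.024, -0, -1, 0, 0, 0, 0, -1, 0, 0, 0, 0, -1, 0, 0, 0, 0, -1, 0, 0, 0, 0, -1, 0, 0, 0, 0, -1, 0, 0, 0, 0, -1, 0, 0, 0, 0]
```

>>> carry_out(
  deltas=[1, -0.021, -0.034, 0.003, -6.2, 1, -0.017, -0.036, 0.002, -6.3, 1, -0.013, -0.038, 0.003, -6.2, 1, -0.008, -0.039, 0.002, -6.3, 1, -0.004, -0.041, 0.003, -6.2, 1, 0.006, -0.032, 0.015, -7.5, 1, 0.01, -0.031, 0.015, -7.5, 1, 0.014, -0.029, 0.015, -7.5, 1, 0.018, -0.027, 0.015, -7.5],
)

```text
t: 20.25
eef_pos: [0.4547, 0.1549, 0.1715]
tool_rot: [0.865, 0.502, 0.002, 0.0]
wrist_force: [1.4, -0.2, -0.7]
gripper_width: 0.094
gripper_force: 0.0
```

```bash
python3 -c "
from h import *
snap('side');snap('top');lemons('top')
a=np.load('cal_side.npz')['img'][200:380,110:370];b=np.load('cal_top.npz')['img'][180:270,330:490]
a=cv2.resize(a,(800,554),interpolation=2)[:, :,::-1];b=cv2.resize(b,None,fx=2.5,fy=2.5,interpolation=2)[:,:,::-1]
o=a.copy();o[-225:,-400:]=b
cv2.imwrite('pics/m5.png',o)
plan([(0.4357,0.2132,0.15,-15,1,.04),(0.4357,0.2132,0.011,-15,1,.024),('hold',-1,7)])"
```

```text
top [461.5 222.2] 781 [ 0.6285 -0.3245] inbay [ 0.5979 -0.2914] axis 73.1
top [394.4 230.8] 696 [ 0.612 -0.182] inbay [ 0.5833 -0.1659] axis 174.1
top [429.5 232.5] 678 [ 0.6072 -0.2555] inbay [ 0.5791 -0.2306] axis 145.0
top [212.8 318.8] 146 [0.4356 0.1918] inbay [0.4279 0.1635] axis -169.6
t 20.4 p [0.4526 0.1563 0.1694] th -29.7 w 0.0943 gf 0.0 F [ 0.9 -1.3 -0.7] q6 0.73
[1, 0.021, -0.021, 0.01, -7.3, 1, 0.023, -0.019, 0.009, -7.4, 1, 0, 0, 0.023, 0, 1, 0, 0, 0.023, 0, 1, 0, 0, 0.023, 0, 1, 0, 0, 0.023, 0, 1, 0, 0, 0.024, 0, 1, 0, 0, 0.023, 0, -1, 0, 0, 0, 0, -1, 0, 0, 0, 0, -1, 0, 0, 0, 0, -1, 0, 0, 0, 0]
[-1, 0, 0, 0, 0, -1, 0, 0, 0, 0, -1, 0, 0, 0, 0]
```

View pics/m5.png

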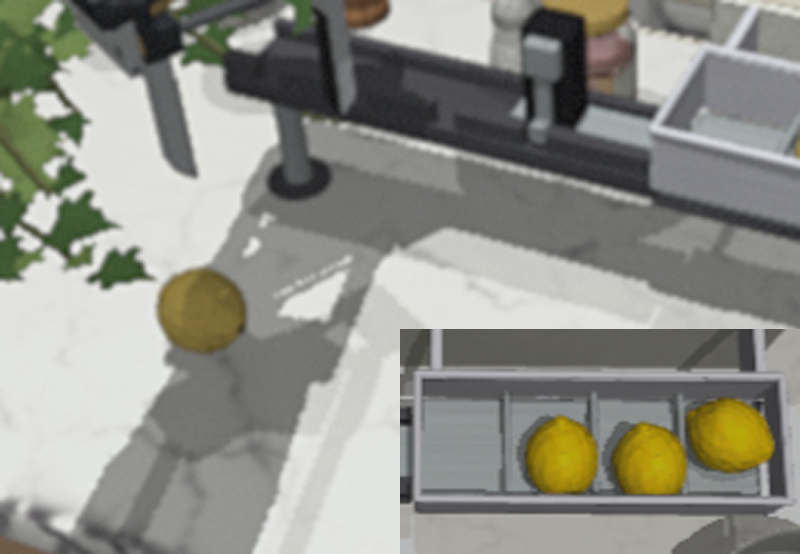

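>>> carry_out(
  deltas=[1, 0.021, -0.021, 0.01, -7.3, 1, 0.023, -0.019, 0.009, -7.4, 1, 0, 0, 0.023, 0, 1, 0, 0, 0.023, 0, 1, 0, 0, 0.023, 0, 1, 0, 0, 0.023, 0, 1, 0, 0, 0.024, 0, 1, 0, 0, 0.023, 0, -1, 0, 0, 0, 0, -1, 0, 0, 0, 0, -1, 0, 0, 0, 0, -1, 0, 0, 0, 0],
)

```text
t: 21.55
eef_pos: [0.44, 0.2112, 0.0144]
tool_rot: [0.795, 0.606, 0.002, 0.001]
wrist_force: [-0.7, -0.1, 0.3]
gripper_width: 0.0653
gripper_force: 0.6
```

>>> carry_out(
  deltas=[-1, 0, 0, 0, 0, -1, 0, 0, 0, 0, -1, 0, 0, 0, 0, -1, 0, 0, -0.03, 0, -1, 0, 0, -0.038, 0, -1, 0, 0, -0.038, 0, -1, 0, 0, -0.038, 0, -1, 0, 0, -0.038, 0, -1, 0, 0, -0.038, 0, -1, 0, 0, -0.02, 0, -1, 0, 0, 0, 0],
)

```text
t: 22.65
eef_pos: [0.4402, 0.2113, 0.2561]
tool_rot: [0.795, 0.606, 0.004, 0.001]
wrist_force: [0.2, -0.0, -0.9]
gripper_width: 0.0532
gripper_force: 20.0
```

```bash
python3 -c "
from h import *
plan([(0.5,0.08,0.25,-50,-1,.035),(0.5990,-0.0945,0.25,-91.2,-1,.035),('hold',-1,1)])"
```

```text
t 22.6 p [0.4402 0.2113 0.2561] th -15.3 w 0.0532 gf 20.0 F [ 0.2 -0.  -0.9] q6 0.60
[-1, -0.022, 0.018, 0.001, 6.9, -1, -0.02, 0.021, 0.001, 6.9, -1, -0.017, 0.023, 0.001, 7, -1, -0.014, 0.026, 0.002, 6.9, -1, -0.011, 0.027, 0.001, 7, -1, -0.006, 0.033, 0, 6.9, -1, -0.002, 0.033, 0, 6.9, -1, 0.002, 0.033, 0, 6.8, -1, 0.006, 0.033, 0, 6.9, -1, 0.01, 0.032, 0, 6.8, -1, 0.013, 0.031, 0, 6.9, -1, 0, 0, 0, 0]
```

>>> carry_out(
  deltas=[-1, -0.022, 0.018, 0.001, 6.9, -1, -0.02, 0.021, 0.001, 6.9, -1, -0.017, 0.023, 0.001, 7, -1, -0.014, 0.026, 0.002, 6.9, -1, -0.011, 0.027, 0.001, 7, -1, -0.006, 0.033, 0, 6.9, -1, -0.002, 0.033, 0, 6.9, -1, 0.002, 0.033, 0, 6.8, -1, 0.006, 0.033, 0, 6.9, -1, 0.01, 0.032, 0, 6.8, -1, 0.013, 0.031, 0, 6.9, -1, 0, 0, 0, 0],
)

```text
t: 23.85
eef_pos: [0.5974, -0.0988, 0.242]
tool_rot: [1.0, -0.014, -0.003, 0.0]
wrist_force: [-0.6, 0.8, -1.5]
gripper_width: 0.0532
gripper_force: 20.0
```

```bash
python3 -c "
from h import *
plan([(0.5970,-0.0945,0.174,-91.2,-1,.025)])"
```

```text
t 23.9 p [ 0.5974 -0.0988  0.242 ] th -91.6 w 0.0532 gf 20.0 F [-0.6  0.8 -1.5] q6 1.34
[-1, 0, -0.001, 0.023, -0.1, -1, 0, -0.002, 0.023, -0.1, -1, 0, -0.001, 0.022, -0.2]
```

>>> carry_out(
  deltas=[-1, 0, -0.001, 0.023, 0, -1, 0, -0.002, 0.023, 0, -1, 0, -0.001, 0.022, 0, -1, 0, 0, 0, 0, -1, 0, 0, 0, 0, 0.5, 0, 0, 0, 0, 0.5, 0, 0, 0, 0, 0.5, 0, 0, 0, 0],
)

```text
t: 24.65
eef_pos: [0.598, -0.0914, 0.1801]
tool_rot: [1.0, -0.011, 0.001, 0.0]
wrist_force: [-0.8, 0.1, 0.2]
gripper_width: 0.0698
gripper_force: 0.0
```

>>> carry_out(
  deltas=[0.5, 0, 0, -0.02, 0, 0.5, 0, 0, -0.03, 0, 0.5, 0, 0, -0.03, 0, 0.5, -0.05, 0, 0, 0, 0.5, -0.05, 0, 0, 0, 0.5, -0.05, 0, 0, 0, 0.5, -0.05, 0, 0, 0, 0.5, 0, 0, 0, 0],
)

```text
t: 25.45
eef_pos: [0.3929, -0.0863, 0.2598]
tool_rot: [1.0, -0.012, 0.001, 0.001]
wrist_force: [0.6, -0.0, 1.0]
gripper_width: 0.0705
gripper_force: 0.0
```

```bash
python3 -c "
from h import *
snap('side');snap('top');lemons('top')
b=np.load('cal_top.npz')['img'][170:400,270:590]
cv2.imwrite('pics/t6.png',cv2.resize(b,None,fx=2.5,fy=2.5,interpolation=2)[:,:,::-1]);plan([])"
```

```text
top [354.  222.9] 732 [ 0.6304 -0.0975] inbay [ 0.5995 -0.0914] axis 176.9
top [461.5 222.2] 777 [ 0.6285 -0.3246] inbay [ 0.5978 -0.2915] axis 73.2
top [394.4 230.8] 693 [ 0.612 -0.182] inbay [ 0.5833 -0.1659] axis 176.1
top [429.5 232.5] 678 [ 0.6072 -0.2555] inbay [ 0.5791 -0.2306] axis 145.0
t 25.6 p [ 0.3971 -0.087   0.2598] th -91.3 w 0.0706 gf 0.0 F [ 1.  -1.4  0.1] q6 1.24
```

View pics/t6.png

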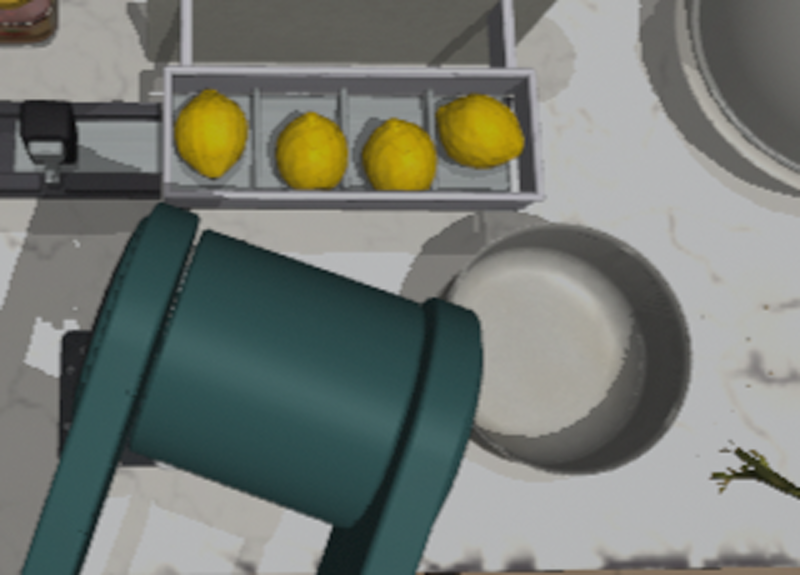

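All four lemons are in the bays and lemon 4 is centred in bay4. Next is the pan.

```bash
python3 -c "
from h import *
plan([(0.4164,-0.1694,0.17,8.5,1,.04),(0.4164,-0.1694,0.076,8.5,1,.03)])"
```

```text
t 25.6 p [ 0.3971 -0.087   0.2598] th -91.3 w 0.0706 gf 0.0 F [ 1.  -1.4  0.1] q6 1.24
[1, 0.002, 0.007, 0.007, -8.3, 1, 0.001, 0.007, 0.008, -8.3, 1, 0, 0.007, 0.007, -8.3, 1, -0.001, 0.007, 0.008, -8.3, 1, -0.002, 0.007, 0.007, -8.3, 1, -0.003, 0.006, 0.008, -8.3, 1, -0.004, 0.006, 0.007, -8.3, 1, -0.005, 0.005, 0.008, -8.3, 1, -0.006, 0.004, 0.007, -8.3, 1, -0.006, 0.003, 0.008, -8.4, 1, -0.007, 0.002, 0.007, -8.3, 1, -0.007, 0.002, 0.008, -8.4]
[1, 0, 0, 0.023, 0, 1, 0, 0, 0.024, 0, 1, 0, 0, 0.023, 0, 1, 0, 0, 0.024, 0]
```

>>> carry_out(
  deltas=[1, 0.002, 0.007, 0.007, -8.3, 1, 0.001, 0.007, 0.008, -8.3, 1, 0, 0.007, 0.007, -8.3, 1, -0.001, 0.007, 0.008, -8.3, 1, -0.002, 0.007, 0.007, -8.3, 1, -0.003, 0.006, 0.008, -8.3, 1, -0.004, 0.006, 0.007, -8.3, 1, -0.005, 0.005, 0.008, -8.3, 1, -0.006, 0.004, 0.007, -8.3, 1, -0.006, 0.003, 0.008, -8.4, 1, -0.007, 0.002, 0.007, -8.3, 1, -0.007, 0.002, 0.008, -8.4],
)

```text
t: 26.75
eef_pos: [0.4188, -0.1706, 0.1683]
tool_rot: [0.65, 0.76, 0.0, 0.0]
wrist_force: [0.1, 0.7, -0.4]
gripper_width: 0.0941
gripper_force: 0.0
```

>>> carry_out(
  deltas=[1, 0, 0, 0.023, 0, 1, 0, 0, 0.024, 0, 1, 0, 0, 0.023, 0, 1, 0, 0, 0.024, 0, 1, 0, 0, 0, 0, -1, 0, 0, 0, 0, -1, 0, 0, 0, 0, -1, 0, 0, 0, 0, -1, 0, 0, 0, 0, -1, 0, 0, 0, 0, -1, 0, 0, 0, 0, -1, 0, 0, 0, 0],
  newtons=50,
)

```text
t: 27.95
eef_pos: [0.417, -0.1697, 0.0746]
tool_rot: [0.652, 0.758, 0.0, 0.0]
wrist_force: [-0.5, 0.3, -0.9]
gripper_width: 0.0413
gripper_force: 0.0
```

```bash
cat >> h.py <<'E'
def panplan(c0,f0,c1,f1,n,c_only=None):
    p,th,s=pose();z=p[2];c0=np.array(c0);c1=np.array(c1);w=[]
    # grip radius from the measured tool pose
    r=np.linalg.norm(p[:2]-c0);print('r',r,'handle ang',np.degrees(np.arctan2(*(p[:2]-c0)[::-1])))
    for i in range(1,n+1):
        t=i/n;c=c0+(c1-c0)*t;f=np.radians(f0+(f1-f0)*t)
        w.append((c[0]+r*np.cos(f),c[1]+r*np.sin(f),z,np.degrees(f)-90,-1,.05))
    plan(w)
E
python3 -c "
from h import *
panplan((0.4443,-0.3563),98.5,(0.5914,-0.2582),150,20)"
```

```text
r 0.1886110303015045 handle ang 98.33006282586216
t 27.9 p [ 0.417  -0.1697  0.0746] th 8.6 w 0.0413 gf 0.0 F [-0.5  0.3 -0.9] q6 -0.66
[-1, 0.004, -0.001, 0, -2.5, -1, 0.003, 0, 0, -2.6, -1, 0.003, -0.001, 0, -2.6, -1, 0.002, 0, 0, -2.5, -1, 0.002, 0, 0, -2.6, -1, 0.002, 0.001, 0, -2.6, -1, 0.001, 0, 0, -2.6, -1, 0.001, 0, 0, -2.5, -1, 0.001, 0.001, 0, -2.6, -1, 0, 0, 0, -2.6, -1, -0.001, 0, 0, -2.6, -1, 0, 0.001, 0, -2.5]
[-1, -0.001, 0, 0, -2.6, -1, -0.002, 0, 0, -2.6, -1, -0.002, 0, 0, -2.6, -1, -0.002, 0.001, 0, -2.5, -1, -0.002, 0, 0, -2.6, -1, -0.003, -0.001, 0, -2.6, -1, -0.004, 0, 0, -2.6, -1, -0.004, 0, 0, -2.5]
```

>>> carry_out(
  deltas=[-1, 0, 0, 0, 0, -1, 0, 0, 0, 0, -1, 0, 0, 0, 0, -1, 0, 0, 0, 0, -1, 0.004, -0.001, 0, -2.5, -1, 0.003, 0, 0, -2.6, -1, 0.003, -0.001, 0, -2.6, -1, 0.002, 0, 0, -2.5, -1, 0.002, 0, 0, -2.6, -1, 0.002, 0.001, 0, -2.6],
  newtons=60,
)

```text
t: 28.95
eef_pos: [0.4107, -0.1555, 0.074]
tool_rot: [0.545, 0.838, -0.002, -0.001]
wrist_force: [-3.4, -4.8, 0.3]
gripper_width: 0.0329
gripper_force: 60.3
```

```bash
cat >> h.py <<'E'
def panring(n='top'):
    im=np.load(f'cal_{n}.npz')['img'];return im
E
python3 -c "
from h import *
plan([]);snap('top');b=np.load('cal_top.npz')['img'][180:380,300:560]
cv2.imwrite('pics/t7.png',cv2.resize(b,None,fx=2.75,fy=2.75,interpolation=2)[:,:,::-1])"
```

```text
t 28.9 p [ 0.4107 -0.1555  0.074 ] th 23.9 w 0.0329 gf 60.3 F [-3.4 -4.8  0.3] q6 -0.91
```

View pics/t7.png

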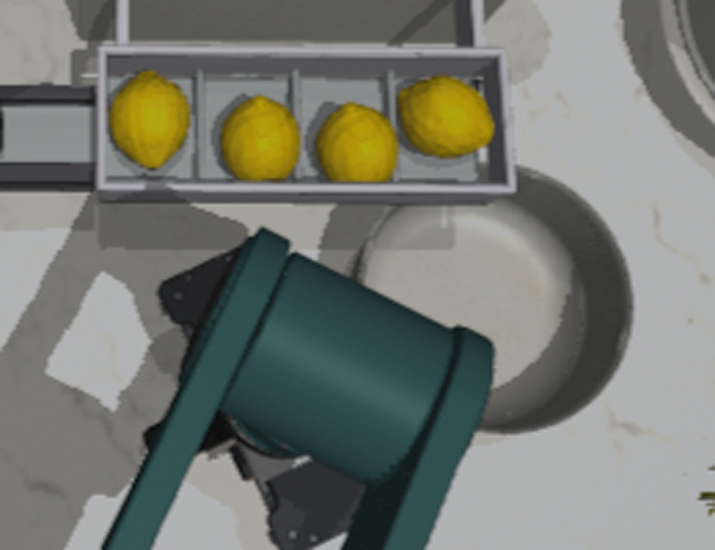

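The pan follows rigidly: its right rim is at crop x≈632 and it is just going under the feeder. Continuing.

```bash
python3 -c "
from h import *
p=ray('top',300+632/2.75,180+305/2.75,.097);print(p)
c=(0.487,-0.328)
panplan(c,113.9,(0.5914,-0.2582),150,12)"
```

```text
[ 0.4736152  -0.42421008  0.097     ]
r 0.1889757275904287 handle ang 113.71297104658488
t 29.0 p [ 0.411  -0.155   0.0741] th 24.1 w 0.0325 gf 60.0 F [-2.  -1.9 -0. ] q6 -0.91
[-1, 0.002, 0, 0, -2.9, -1, 0.001, 0, 0, -3, -1, 0, 0.001, 0, -3, -1, 0, 0, 0, -3, -1, -0.001, 0.001, 0, -3, -1, -0.001, 0, 0, -3, -1, -0.002, 0.001, 0, -3, -1, -0.002, 0, 0, -3, -1, -0.003, 0, 0, -3, -1, -0.003, 0, 0, -3, -1, -0.004, 0, 0, -3, -1, -0.005, 0, 0, -3]
```

>>> carry_out(
  deltas=[-1, 0.002, 0, 0, -2.9, -1, 0.001, 0, 0, -3, -1, 0, 0.001, 0, -3, -1, 0, 0, 0, -3, -1, -0.001, 0.001, 0, -3, -1, -0.001, 0, 0, -3, -1, -0.002, 0.001, 0, -3, -1, -0.002, 0, 0, -3, -1, -0.003, 0, 0, -3, -1, -0.003, 0, 0, -3, -1, -0.004, 0, 0, -3, -1, -0.005, 0, 0, -3],
)

```text
t: 30.2
eef_pos: [0.4281, -0.1646, 0.0744]
tool_rot: [0.26, 0.966, -0.001, -0.001]
wrist_force: [-2.9, -3.1, 2.0]
gripper_width: 0.0326
gripper_force: 60.4
```

>>> carry_out(
  deltas=[-1, 0, 0, 0, 0, -1, 0, 0, 0, 0],
)

```text
t: 30.4
eef_pos: [0.4297, -0.164, 0.0745]
tool_rot: [0.261, 0.965, -0.0, 0.001]
wrist_force: [-0.0, -3.5, -0.7]
gripper_width: 0.0325
gripper_force: 60.1
```

```bash
python3 -c "
from h import *
plan([]);snap('top');a=snap('side')['img'];b=np.load('cal_top.npz')['img'][160:360,320:560]
b=cv2.resize(b,None,fx=2,fy=2,interpolation=2);a=cv2.resize(a[200:420,320:540],(300,300));o=np.zeros((400,780,3),np.uint8);o[:,:480]=b;o[:300,480:]=a
cv2.imwrite('pics/t8.png',o[:,:,::-1])"
```

```text
t 30.4 p [ 0.4297 -0.164   0.0745] th 59.8 w 0.0325 gf 60.1 F [-0.  -3.5 -0.7] q6 -1.53
```

View pics/t8.png

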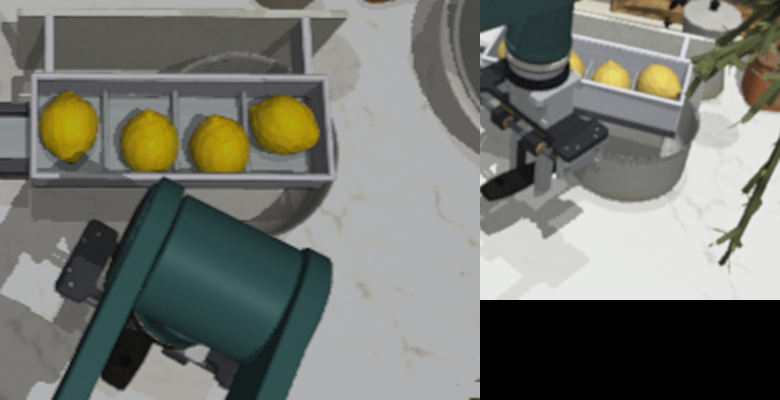

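The pan is under the feeder. Its rim is visible at about (337,150) right, (232,53) back and (280,230) front in the left panel. I'll fit its centre.

```bash
python3 -c "
from h import *
from scipy.optimize import least_squares as L
P=np.array([ray('top',320+x/2,160+y/2,.097)[:2] for x,y in ((337,150),(232,53),(175,70),(280,231),(310,213))])
s=L(lambda c:np.linalg.norm(P-c,axis=1)-.0945,(.59,-.26));print(s.x,s.fun.round(4))
f=np.radians(149.8);print(np.array([.4297,-.164])-.1888*np.array([np.cos(f),np.sin(f)]))"
```

```text
[ 0.59222568 -0.26047693] [ 0.0011 -0.0019  0.0012 -0.0012  0.0002]
[ 0.59287508 -0.25897017]
```

Pan centre is within 3 mm of the outlet. Releasing and going to the gate handle.

>>> carry_out(
  deltas=[0.6, 0, 0, 0, 0, 0.6, 0, 0, 0, 0, 1, 0, 0, 0, 0, 1, 0, 0, 0, 0, 1, 0, 0, -0.03, 0, 1, 0, 0, -0.04, 0, 1, 0, 0, -0.04, 0, 1, 0, 0, -0.04, 0, 1, 0, 0, -0.04, 0, 1, 0, 0, 0, 0],
  newtons=25,
)

```text
t: 31.5
eef_pos: [0.4315, -0.1642, 0.2714]
tool_rot: [0.26, 0.966, -0.001, 0.006]
wrist_force: [-0.4, 0.1, -0.3]
gripper_width: 0.0939
gripper_force: 0.0
```

```bash
python3 -c "
from h import *
plan([(0.5972,0.0265,0.27,-1.2,1,.04),('hold',1,2)])"
```

```text
t 31.5 p [ 0.4315 -0.1642  0.2714] th 59.9 w 0.0939 gf 0.0 F [-0.4  0.1 -0.3] q6 -1.53
[1, -0.006, 0.031, 0, 7.6, 1, -0.002, 0.032, 0, 7.6, 1, 0.002, 0.031, 0, 7.6, 1, 0.007, 0.031, 0, 7.7, 1, 0.011, 0.03, 0, 7.6, 1, 0.014, 0.028, 0, 7.7, 1, 0.018, 0.026, 0.001, 7.6, 1, 0.021, 0.023, 0, 7.7, 1, 0, 0, 0, 0, 1, 0, 0, 0, 0]
```

>>> carry_out(
  deltas=[1, -0.006, 0.031, 0, 7.6, 1, -0.002, 0.032, 0, 7.6, 1, 0.002, 0.031, 0, 7.6, 1, 0.007, 0.031, 0, 7.7, 1, 0.011, 0.03, 0, 7.6, 1, 0.014, 0.028, 0, 7.7, 1, 0.018, 0.026, 0.001, 7.6, 1, 0.021, 0.023, 0, 7.7, 1, 0, 0, 0, 0, 1, 0, 0, 0, 0],
)

```text
t: 32.5
eef_pos: [0.5948, 0.0274, 0.2621]
tool_rot: [0.714, 0.7, -0.001, -0.001]
wrist_force: [-0.4, -0.7, -0.2]
gripper_width: 0.094
gripper_force: 0.0
```

```bash
python3 -c "
from h import *
plan([(0.5972,0.0265,0.159,-1.2,1,.025),('hold',1,1)])"
```

```text
t 32.5 p [0.5948 0.0274 0.2621] th -1.1 w 0.0940 gf 0.0 F [-0.4 -0.7 -0.2] q6 -0.03
[1, 0, 0, 0.021, 0, 1, 0, 0.001, 0.021, 0, 1, 0, 0, 0.02, 0, 1, 0, 0.001, 0.021, 0.1, 1, -0.001, 0, 0.02, 0, 1, 0, 0, 0, 0]
```

>>> carry_out(
  deltas=[1, 0, 0, 0.021, 0, 1, 0, 0.001, 0.021, 0, 1, 0, 0, 0.02, 0, 1, 0, 0.001, 0.021, 0, 1, -0.001, 0, 0.02, 0, 1, 0, 0, 0, 0],
)

```text
t: 33.1
eef_pos: [0.5943, 0.0248, 0.1569]
tool_rot: [0.715, 0.699, -0.003, -0.003]
wrist_force: [-0.5, 0.0, -0.3]
gripper_width: 0.0942
gripper_force: 0.0
```

>>> carry_out(
  deltas=[-1, 0, 0, 0, 0, -1, 0, 0, 0, 0, -1, 0, 0, 0, 0, -1, 0, 0, 0, 0, -1, 0, 0, 0, 0, -1, 0, 0, 0, 0, -1, 0, 0, 0, 0, -1, 0, 0, 0, 0, -1, 0, 0, 0, 0, -1, 0, 0, 0, 0, -1, 0, 0, 0, 0],
  newtons=25,
)

```text
t: 34.2
eef_pos: [0.5982, 0.0261, 0.1605]
tool_rot: [0.715, 0.699, 0.001, 0.001]
wrist_force: [4.7, 1.1, -0.6]
gripper_width: 0.0304
gripper_force: 25.0
```

>>> carry_out(
  deltas=[-1, 0.008, 0, 0, 0, -1, 0.014, 0, 0, 0, -1, 0.016, 0, 0, 0, -1, 0.016, 0, 0, 0, -1, 0.016, 0, 0, 0, -1, 0.016, 0, 0, 0, -1, 0.016, 0, 0, 0, -1, 0.016, 0, 0, 0, -1, 0.009, 0, 0, 0, -1, 0.005, 0, 0, 0, -1, 0, 0, 0, 0, -1, 0, 0, 0, 0],
)

```text
t: 35.4
eef_pos: [0.601, 0.1577, 0.1605]
tool_rot: [0.715, 0.699, 0.001, 0.001]
wrist_force: [5.2, 0.3, -1.7]
gripper_width: 0.0302
gripper_force: 25.0
```

```bash
python3 -c "
from h import *
plan([]);snap('top');lemons('top')"
```

```text
t 35.4 p [0.601  0.1577 0.1605] th -1.3 w 0.0302 gf 25.0 F [ 5.2  0.3 -1.7] q6 0.19
top [352.3 225.4] 736 [ 0.6251 -0.0937] inbay [ 0.5949 -0.0881] axis 171.2
top [388.2 225.3] 743 [ 0.624  -0.1694] inbay [ 0.5939 -0.1548] axis -178.9
top [452.6 237.3] 271 [ 0.5961 -0.3033] inbay [ 0.5693 -0.2727] axis -146.3
top [427.7 241.3] 238 [ 0.5883 -0.2506] inbay [ 0.5625 -0.2263] axis 96.3
top [419.3 257.6] 212 [ 0.554  -0.2311] inbay [ 0.5322 -0.2091] axis 89.4
```

>>> carry_out(
  deltas=[0.3, 0, 0, 0, 0, 0.3, 0, 0, 0, 0, 0.3, 0, 0, 0, 0, 0.3, 0, 0, 0, 0, 0.3, 0, 0, 0, 0, 0.3, 0, 0, 0, 0, 0.3, 0, 0, 0, 0, 0.3, 0, 0, 0, 0],
)

```text
t: 36.25
eef_pos: [0.6001, 0.158, 0.1605]
tool_rot: [0.715, 0.699, 0.0, 0.0]
wrist_force: [0.4, -0.6, -0.3]
gripper_width: 0.0613
gripper_force: 0.0
```

```bash
python3 -c "
from h import *
plan([]);t=snap('top')['img'];a=snap('side')['img']
b=cv2.resize(t[180:300,320:520],(600,360),interpolation=2);a=cv2.resize(a[170:330,200:460],(390,240),interpolation=2);a2=cv2.resize(np.load('cal_side.npz')['img'][170:270,230:330],(240,240),interpolation=2)
o=np.zeros((600,640,3),np.uint8);o[:360,:600]=b;o[360:,:390]=a;o[360:,395:635]=a2
cv2.imwrite('pics/t9.png',o[:,:,::-1])"
```

```text
t 36.2 p [0.6001 0.158  0.1605] th -1.2 w 0.0613 gf 0.0 F [ 0.4 -0.6 -0.3] q6 0.19
```

View pics/t9.png

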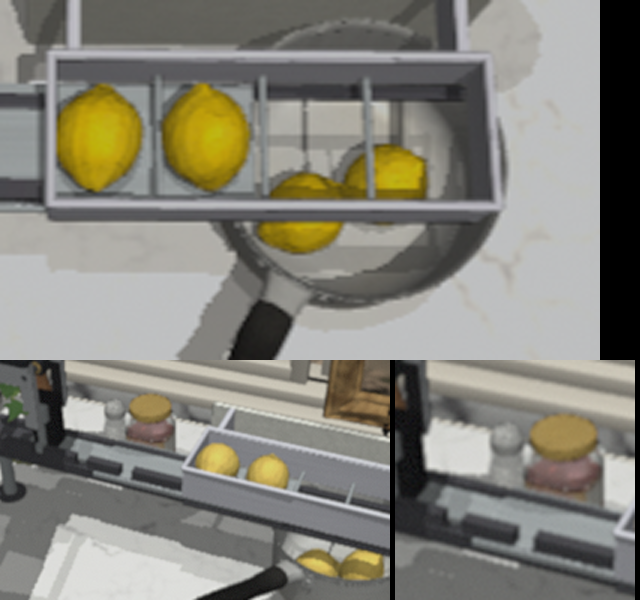

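Two lemons are in the pan and two remain in bays 3 and 4. I'll close with light force (3 N) to feel whether the pin is out.

>>> carry_out(
  deltas=[-1, 0, 0, 0, 0, -1, 0, 0, 0, 0, -1, 0, 0, 0, 0, -1, 0, 0, 0, 0, -1, 0, 0, 0, 0, -1, 0, 0, 0, 0, -1, 0, 0, 0, 0, -1, 0, 0, 0, 0],
  newtons=3,
)

```text
t: 37.15
eef_pos: [0.5997, 0.158, 0.1604]
tool_rot: [0.715, 0.699, -0.0, -0.0]
wrist_force: [-4.6, 0.4, 1.6]
gripper_width: 0.0332
gripper_force: 3.0
```

>>> carry_out(
  deltas=[-0.1, 0, 0, 0, 0, -0.1, 0, 0, 0, 0, -0.1, 0, 0, 0, 0, -0.1, 0, 0, 0, 0, -0.1, 0, 0, 0, 0],
)

```text
t: 37.65
eef_pos: [0.6001, 0.158, 0.1605]
tool_rot: [0.715, 0.699, 0.0, -0.0]
wrist_force: [-3.1, 0.3, 0.7]
gripper_width: 0.0419
gripper_force: 2.0
```

```bash
python3 -c "
from h import *
for i in range(3):
  plan([]);snap('side')
im=np.load('cal_side.npz')['img'];print(proj('side',(.58,.158,.178)))
u,v=proj('side',(.58,.158,.178)).astype(int)
cv2.imwrite('pics/s10.png',cv2.resize(im[v-30:v+40,u-35:u+35],None,fx=8,fy=8,interpolation=2)[:,:,::-1])"
```

```text
t 37.6 p [0.6001 0.158  0.1605] th -1.2 w 0.0419 gf 2.0 F [-3.1  0.3  0.7] q6 0.19
t 37.7 p [0.6001 0.158  0.1605] th -1.2 w 0.0424 gf 2.0 F [-4.   0.8  1.1] q6 0.19
t 37.8 p [0.6001 0.158  0.1605] th -1.2 w 0.0424 gf 2.0 F [-3.5 -0.5  1.2] q6 0.19
[226.94347846 206.26798589]
```

View pics/s10.png

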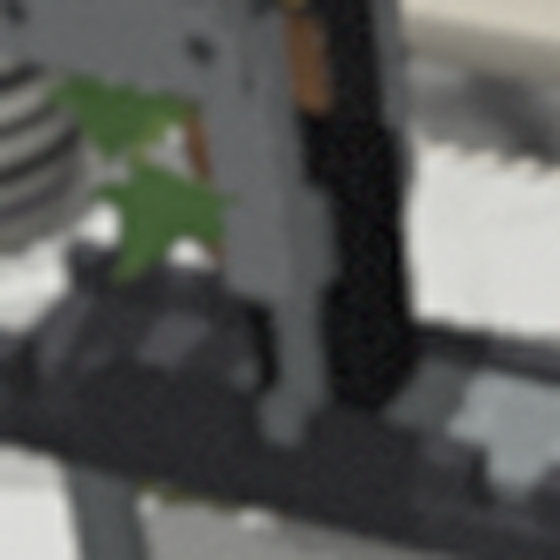

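With the gap at 42 mm the wrist feels about -3.5 N, so the button is out and the pin is in the second hole. Now squeezing flush and shutting the gate.

>>> carry_out(
  deltas=[0.3, 0, 0, 0, 0, 0.3, 0, 0, 0, 0, 0.3, 0, 0, 0, 0, 0.3, 0, 0, 0, 0, 0.3, 0, 0, 0, 0],
  newtons=25,
)

```text
t: 38.3
eef_pos: [0.6005, 0.1579, 0.1606]
tool_rot: [0.715, 0.699, 0.0, 0.0]
wrist_force: [-0.1, 0.1, -0.2]
gripper_width: 0.0615
gripper_force: 0.0
```

>>> carry_out(
  deltas=[-1, 0, 0, 0, 0, -1, 0, 0, 0, 0, -1, 0, 0, 0, 0, -1, 0, 0, 0, 0, -1, 0, 0, 0, 0, -1, 0, 0, 0, 0, -1, 0, 0, 0, 0, -1, 0, 0, 0, 0],
)

```text
t: 39.1
eef_pos: [0.601, 0.158, 0.1603]
tool_rot: [0.715, 0.699, 0.001, 0.001]
wrist_force: [5.4, 1.1, -1.9]
gripper_width: 0.0297
gripper_force: 25.0
```

>>> carry_out(
  deltas=[-1, -0.008, 0, 0, 0, -1, -0.014, 0, 0, 0, -1, -0.016, 0, 0, 0, -1, -0.016, 0, 0, 0, -1, -0.016, 0, 0, 0, -1, -0.016, 0, 0, 0, -1, -0.016, 0, 0, 0, -1, -0.016, 0, 0, 0, -1, -0.009, 0, 0, 0, -1, -0.006, 0, 0, 0, -1, 0, 0, 0, 0, -1, 0, 0, 0, 0],
)

```text
t: 40.3
eef_pos: [0.5982, 0.0263, 0.1603]
tool_rot: [0.715, 0.7, 0.002, -0.0]
wrist_force: [5.4, 3.3, -3.1]
gripper_width: 0.0296
gripper_force: 25.0
```

>>> carry_out(
  deltas=[0.3, 0, 0, 0, 0, 0.3, 0, 0, 0, 0, 0.3, 0, 0, 0, 0, 0.3, 0, 0, 0, 0, 0.3, 0, 0, 0, 0, 0.3, 0, 0, 0, 0, 0.3, 0, 0, 0, 0],
)

```text
t: 41.0
eef_pos: [0.5973, 0.0248, 0.1606]
tool_rot: [0.715, 0.699, 0.0, 0.0]
wrist_force: [-0.7, 0.5, -0.2]
gripper_width: 0.0611
gripper_force: 0.0
```

>>> carry_out(
  deltas=[-0.1, 0, 0, 0, 0, -0.1, 0, 0, 0, 0, -0.1, 0, 0, 0, 0, -0.1, 0, 0, 0, 0, -0.1, 0, 0, 0, 0],
)

```text
t: 41.5
eef_pos: [0.5963, 0.0251, 0.1604]
tool_rot: [0.715, 0.699, -0.001, -0.001]
wrist_force: [-4.5, 0.1, -0.1]
gripper_width: 0.0421
gripper_force: 2.0
```

>>> carry_out(
  deltas=[1, 0, 0, 0, 0, 1, 0, 0, 0, 0, 1, 0, 0, 0, 0, 1, 0, 0, 0, 0, 1, 0, 0, 0, 0, 1, 0, 0, -0.03, 0, 1, 0, 0, -0.03, 0, 1, 0, 0, -0.04, 0, 1, 0, 0, 0, 0],
)

```text
t: 42.4
eef_pos: [0.5997, 0.0249, 0.268]
tool_rot: [0.715, 0.699, 0.005, 0.005]
wrist_force: [0.2, -0.2, 1.0]
gripper_width: 0.0944
gripper_force: 0.0
```

```bash
python3 -c "
from h import *
snap('top');lemons('top')
plan([(0.4297,-0.164,0.26,59.8,1,.04),('hold',1,1),(0.4297,-0.164,0.075,59.8,1,.03)])"
```

```text
top [358.6 224.6] 741 [ 0.6266 -0.1071] inbay [ 0.5962 -0.0999] axis 165.3
top [394.5 223.9] 723 [ 0.627  -0.1828] inbay [ 0.5965 -0.1666] axis 170.3
top [419.2 257.8] 219 [ 0.5536 -0.2308] inbay [ 0.5319 -0.2088] axis 90.4
t 42.5 p [0.5988 0.0249 0.2647] th -1.2 w 0.0938 gf 0.0 F [ 0.2  0.1 -0.1] q6 -0.03
[1, -0.024, -0.021, 0.001, -7.6, 1, -0.021, -0.024, 0.001, -7.6, 1, -0.018, -0.026, 0, -7.6, 1, -0.014, -0.028, 0.001, -7.6, 1, -0.01, -0.03, 0, -7.7, 1, -0.006, -0.031, 0.001, -7.6, 1, -0.003, -0.032, 0, -7.7, 1, 0.002, -0.031, 0.001, -7.6, 1, 0, 0, 0, 0, 1, 0, 0, 0.026, -0, 1, 0, 0, 0.026, -0, 1, 0, 0, 0.027, -0]
[1, 0, 0, 0.026, -0, 1, 0, 0, 0.027, -0, 1, 0, 0, 0.026, -0, 1, 0, 0, 0.027, -0]
```

Gate is shut, the pin feels out, and the lemons in bays 3 and 4 are well placed. Back to the pan handle.

>>> carry_out(
  deltas=[1, -0.024, -0.021, 0.001, -7.6, 1, -0.021, -0.024, 0.001, -7.6, 1, -0.018, -0.026, 0, -7.6, 1, -0.014, -0.028, 0.001, -7.6, 1, -0.01, -0.03, 0, -7.7, 1, -0.006, -0.031, 0.001, -7.6, 1, -0.003, -0.032, 0, -7.7, 1, 0.002, -0.031, 0.001, -7.6, 1, 0, 0, 0, 0, 1, 0, 0, 0, 0],
)

```text
t: 43.45
eef_pos: [0.4281, -0.1636, 0.2543]
tool_rot: [0.262, 0.965, 0.001, -0.001]
wrist_force: [-0.4, -0.6, -0.9]
gripper_width: 0.0941
gripper_force: 0.0
```

```bash
python3 -c "
from h import *
plan([(0.4297,-0.164,0.077,59.8,1,.03)])"
```

```text
t 43.5 p [ 0.4281 -0.1636  0.2543] th 59.6 w 0.0941 gf 0.0 F [-0.4 -0.6 -0.9] q6 -1.53
[1, 0, 0, 0.03, -0, 1, 0, 0, 0.029, -0, 1, 0, 0, 0.03, -0.1, 1, -0.001, 0, 0.029, -0, 1, 0, 0, 0.03, -0.1, 1, -0.001, 0, 0.029, -0]
```

>>> carry_out(
  deltas=[1, 0, 0, 0.03, 0, 1, 0, 0, 0.029, 0, 1, 0, 0, 0.03, 0, 1, -0.001, 0, 0.029, 0, 1, 0, 0, 0.03, 0, 1, -0.001, 0, 0.029, 0],
)

```text
t: 44.05
eef_pos: [0.4305, -0.1632, 0.0765]
tool_rot: [0.261, 0.965, 0.0, -0.0]
wrist_force: [0.0, 0.2, -1.0]
gripper_width: 0.094
gripper_force: 0.0
```

>>> carry_out(
  deltas=[-1, 0, 0, 0, 0, -1, 0, 0, 0, 0, -1, 0, 0, 0, 0, -1, 0, 0, 0, 0, -1, 0, 0, 0, 0, -1, 0, 0, 0, 0, -1, 0, 0, 0, 0, -1, 0, 0, 0, 0, -1, 0, 0, 0, 0, -1, 0, 0, 0, 0, -1, 0, 0, 0, 0, -1, 0, 0, 0, 0],
  newtons=60,
)

```text
t: 45.25
eef_pos: [0.4302, -0.1646, 0.0786]
tool_rot: [0.261, 0.965, 0.0, 0.0]
wrist_force: [-0.5, 1.2, 1.2]
gripper_width: 0.0326
gripper_force: 60.0
```

```bash
python3 -c "
from h import *
panplan((0.5922,-0.2595),149.8,(0.435,-0.259),149.8,24)"
```

```text
r 0.18772028987663333 handle ang 149.6292181061698
t 45.2 p [ 0.4302 -0.1646  0.0786] th 59.8 w 0.0326 gf 60.0 F [-0.5  1.2  1.2] q6 -1.53
[-1, 0.006, -0.004, 0, -0, -1, 0.005, -0.003, 0, -0, -1, 0.006, -0.003, 0, -0, -1, 0.006, -0.004, 0, -0, -1, 0.005, -0.003, 0, -0, -1, 0.006, -0.003, 0, -0, -1, 0.006, -0.004, 0, -0, -1, 0.005, -0.003, 0, -0, -1, 0.006, -0.003, 0, -0, -1, 0.006, -0.003, 0, -0, -1, 0.005, -0.004, 0, -0, -1, 0.006, -0.003, 0, -0]
[-1, 0.006, -0.003, 0, -0, -1, 0.005, -0.003, 0, -0, -1, 0.006, -0.004, 0, -0, -1, 0.006, -0.003, 0, -0, -1, 0.005, -0.003, 0, -0, -1, 0.006, -0.004, 0, -0, -1, 0.006, -0.003, 0, -0, -1, 0.005, -0.003, 0, -0, -1, 0.006, -0.003, 0, -0, -1, 0.006, -0.004, 0, -0, -1, 0.005, -0.003, 0, -0, -1, 0.006, -0.003, 0, -0]
```

>>> carry_out(
  deltas=[-1, 0.003, -0.002, 0, 0, -1, 0.006, -0.003, 0, 0, -1, 0.006, -0.004, 0, 0, -1, 0.006, -0.003, 0, 0, -1, 0.006, -0.004, 0, 0, -1, 0.006, -0.003, 0, 0, -1, 0.006, -0.004, 0, 0, -1, 0.006, -0.003, 0, 0, -1, 0.006, -0.004, 0, 0, -1, 0.006, -0.003, 0, 0, -1, 0.006, -0.004, 0, 0, -1, 0.006, -0.003, 0, 0],
)

```text
t: 46.45
eef_pos: [0.3505, -0.1645, 0.0786]
tool_rot: [0.261, 0.965, 0.0, 0.001]
wrist_force: [5.7, -0.9, -0.7]
gripper_width: 0.0326
gripper_force: 59.9
```

>>> carry_out(
  deltas=[-1, 0.006, -0.004, 0, 0, -1, 0.006, -0.003, 0, 0, -1, 0.006, -0.004, 0, 0, -1, 0.006, -0.003, 0, 0, -1, 0.006, -0.004, 0, 0, -1, 0.006, -0.003, 0, 0, -1, 0.006, -0.004, 0, 0, -1, 0.006, -0.003, 0, 0, -1, 0.006, -0.004, 0, 0, -1, 0.006, -0.003, 0, 0, -1, 0.006, -0.004, 0, 0, -1, 0.003, -0.002, 0, 0],
)

```text
t: 47.65
eef_pos: [0.27, -0.1647, 0.0784]
tool_rot: [0.261, 0.965, 0.0, 0.001]
wrist_force: [5.7, 0.2, -0.6]
gripper_width: 0.0327
gripper_force: 59.9
```

```bash
python3 -c "
from h import *
plan([])"
```

```text
t 47.6 p [ 0.27   -0.1647  0.0784] th 59.8 w 0.0327 gf 59.9 F [ 5.7  0.2 -0.6] q6 -1.77
```

Moved 160 mm, so the pan centre is near x 0.432. Releasing, lifting clear and checking.

>>> carry_out(
  deltas=[0.6, 0, 0, 0, 0, 0.6, 0, 0, 0, 0, 1, 0, 0, 0, 0, 1, 0, 0, 0, 0, 1, 0, 0, -0.03, 0, 1, 0, 0, -0.04, 0, 1, 0, 0, -0.04, 0, 1, 0, 0, -0.04, 0, 1, 0, 0, -0.03, 0, 1, 0, 0, 0, 0, 1, 0, 0, 0, 0],
)

```text
t: 48.75
eef_pos: [0.2703, -0.1653, 0.2584]
tool_rot: [0.261, 0.965, -0.0, 0.0]
wrist_force: [0.1, 1.0, -0.1]
gripper_width: 0.0939
gripper_force: 0.0
```

```bash
python3 -c "
from h import *
plan([]);t=snap('top')['img'];lemons('top')
cv2.imwrite('pics/end.png',cv2.resize(t[140:400,220:560],None,fx=2.3,fy=2.3,interpolation=2)[:,:,::-1])"
```

```text
t 48.8 p [ 0.2703 -0.1653  0.2584] th 59.8 w 0.0939 gf 0.0 F [ 0.1  1.  -0.1] q6 -1.77
top [358.6 224.6] 741 [ 0.6266 -0.1071] inbay [ 0.5962 -0.0999] axis 165.3
top [394.5 223.9] 724 [ 0.627  -0.1828] inbay [ 0.5966 -0.1665] axis 170.7
top [437.9 323.8] 1275 [ 0.4184 -0.2605] inbay [ 0.4128 -0.235 ] axis 110.3
```

View pics/end.png

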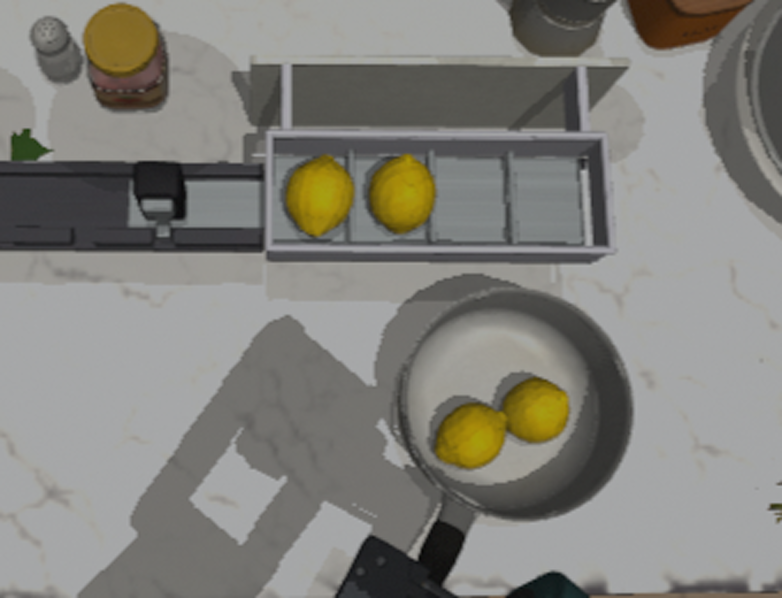

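The pan is out in front with two lemons in it, bays 3 and 4 are filled, the gate is shut with the button proud, and the gripper is clear. Handing in.

```bash
python3 -c "
from h import *
print(arm.hand_in())"
```

```text
the job is handed in; nothing more can be done
None
```

I handed the job in at about 49 s: two lemons are in the pan, drawn out in front of the feeder, two are left in bays 3 and 4, and the gate is shut with its pin out; the hand-in returned no verdict.

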